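# Release the laser engraver's lid with a push-dowel and prop it on its stay

## Robot

A 6-joint arm with a two-finger parallel gripper is mounted at the origin on the work surface. World frame = base frame: x ahead of the robot, y to its left, z up, the work surface at z = 0. Lengths are in m, angles in degrees, forces in N, time in s.
With the tool pointing down it reaches from about 0.3 to 0.75 m from the base axis. Payload 8.5 kg.
Tool frame: the origin (TCP) lies on the centre line of the jaws, within the pads' length; the fingertips stand 14 mm ahead of it and the grasp point (between the pads) lies 5 mm behind it; z points along the fingers, y is the direction in which the jaws open and shut (so a half turn about z gives the same grasp; the last joint's range is limited). The gripper opens to 85 mm and grips with 20 to 120 N. Pads are 22 mm wide; open, the fingers measure 114 mm over their backs; the gripper's body (76 mm by 85 mm) begins 54 mm behind the grasp point. The pads swing forward as they close: fully open they stand 13 mm farther back than shut.
Start: joints at [-88.711, 21.807, 74.336, -0, 83.858, -12.336], TCP at [0.13, -0.535, 0.245] pointing down, gripper open.
Joint ranges: [-178.18, 178.18], [-50.72, 133.34], [12.68, 142.11], [-81.47, 261.47], [9.98, 163.14], [-165.26, 165.26]. Speed limits (degrees/s): [136.94, 136.94, 180, 180, 180, 180].

## Interface

Orientations are given as a 3x3 rotation matrix whose columns are the frame's x, y, z axes.
In Python, from rig import env, optics, order, finder gives the robot as it stands.
- The arm moves only by the tool play_rows, never from a script. Its argument "commands" is a list of rows, each an object of numbers: "grip": the closure, from -1 (fully open) to 1 (shut); "x", "y", "z": the shift along the tool's x, y, z in m; "rx", "ry", "rz": the turn, a rotation vector about the tool's x, y, z in rad. A call has 1 to 12 rows; each row shifts and turns the commanded pose from where the row before left it, along the tool's axes as they then stand; what a row does not reach is not made up. A row lasts 1/8 s, in which the tool goes at most 62.5 mm and 10.7 degrees, less where a joint would pass 70% of its speed; a pose out of reach is approached as far as the arm can. A call is refused whole if a number of a shift passes 0.0625 or a number of a turn 0.188, either way. A call with a gripper value outside its range is refused whole. The fingers move at their own pace and stop on an object; "squeeze" is the grip in N (left out, the last holds). Time passes only in rows, so rows that do not move let the fingers close. It gives the time, the measured TCP pose, the force and the opening at its end, in the units of the state.
- env.observe(): the state, without advancing time (a new reading comes with each control period).
- optics.get_image(name): name is "scene" or "top" or "wrist"; returns a dict with "color" (400x640x3 uint8, blue, green, red), "range_z" (400x640 float32, m along the optical axis (not along the pixel's ray), 0 where there is no reading), "fov_y" (degrees; the focal length in pixels is half the picture's height over the tangent of half this angle, whatever the lens; pixels are square), "cx", "cy" (the principal point, pixels), "dist_coeffs" ([k1, k2, p1, p2, k3] as OpenCV has them; the pictures are not rectified), "cam_to_world" (4x4, takes a point from camera to world coordinates). Camera axes: x right, y down, z forward; pixel columns grow to the right and rows downward; lengths in m; the calibration is good to about 2 mm. A picture is of the moment at which its call begins.
- order.close_job(): hands the job in, once; it reports no verdict.
Trained networks look in the newest picture that a camera, given by its name, has taken for a name from the list of things; names that differ only in an ending like _2 or _b are one class to them, and where a whole thing is asked for, a point or a joint stands for the part that bears it (a point fixed in the world has none). Each returns a list of dicts, best first, with "conf" (0 to 1); they miss things now and then, are a little off and sometimes report something else, mostly with a low value. They report only what shows in the picture. A call takes as long as a camera call.
- finder.boxes_of(camera, thing): "point" ([x, y, z] in m, in world coordinates, good to about 4 mm: the middle of the surface that is visible of it).
The state is a dict: "time_s": time; "q": joint angles; "qvel": joint speeds; "joint_efforts": joint torques, N m; "position": TCP position; "tool_rot": TCP orientation; "ft_force": force on the tool from outside, world axes, zero at the start; "wrist_torque": the same for the moment, N m; "grip_width": finger opening in m.
Only numpy, scipy, OpenCV 4.12 (cv2) and the standard library are available. Lean on these libraries where they do the work, as an engineer would, in place of code of your own. Each camera call takes 0.05 s, during which the arm holds its last target.

## Task

The lid of the small laser engraver is shut on a spring catch that has no button: take the wooden dowel from its stand, push it down through the small round hole in the deck beside the lid onto the tail of the catch until the lid pops up, and put the dowel back fully home in its stand. Then swing the lid right back, past upright, until it leans on its hinges by itself, flip up the steel stay that lies inside as far as it goes, and lower the lid gently until it rests on the tip of the stay, and let go. Work the catch only with the dowel, and leave the bottle, the mug and the stack of discs where they are.

Things in the scene. Friction and masses are not known exactly. Their poses are not given: they have to be found in the camera images.
- engraver: Compact grey laser engraver, fixed, 210 deep (x) x 300 wide (y) x 92 mm high. Origin on the bench, 90 mm behind its front face, mid-width; x points from its front to its back (away from the robot at yaw 0), y to its left, z up; yaw within 0.2 rad. The lid covers y -78 to 148 mm, a fixed side deck y -150 to -80. Tub walls 78 mm high, inner front face at x = -82, bed and thin discs up to 32 mm high.
- hole (a point): Centre of the mouth of the round release hole, 24 mm diameter, vertical, through the 8 mm thick side deck, at deck-top height (92 mm above the bench); in the engraver's frame at (-40, -115, 92) mm. The tail of the catch lies 44 mm below the mouth.
- catch: Steel spring catch under the deck, a bell crank; origin on its pivot, (-40, -75, 45) mm in the engraver's frame, pivot line along the engraver's x. Its flat tail (26 mm wide) lies 44 mm below the hole's mouth. Pushing the tail down 8 to 10 mm (3 N rising to 9 N) unhooks the lid; it stops at about 16 mm and springs back when let go. The popped lid stays up.
- dowel: Wooden push-dowel, loose, about 70 g, 140 mm long: shaft 14 mm diameter, 80 mm long, then a round grip 32 mm diameter, 60 mm long. Origin at the centre of the shaft's free end (foot), z along it towards the grip. Starts upright in the stand: foot 5 mm above the bench, the grip's shoulder on the stand's top, the grip from 85 to 145 mm above the bench.
- stand: Wooden block, fixed, 80 x 80 mm and 85 mm high, with one vertical through hole 22 mm in diameter (mouth flared by 4 mm) in the middle of its top. Origin at the centre of its underside. Stands to the right or the left of the engraver.
- lid (a joint): Lid angle (rad): 0 shut, about 0.13 popped up, 0.77 resting on the raised stay, 1.57 upright, 1.72 leaning back on its stop, where it stays by its weight; let go short of upright, it falls. Grey frame with clear window, 165 mm long x 226 wide x 12 thick, 0.35 kg, hinged at its back edge, with a steel bar handle beyond its front edge.
- lid_hinge (a point): Point on the lid's hinge line, 86 mm above the bench, at (80, 35, 86) mm in the engraver's frame; the line runs along the engraver's y.
- lid_handle (a point): Middle of the lid's round bar handle: 12 mm diameter, along the engraver's y, 100 mm clear between its two posts, 45 mm in front of the lid's front edge in the lid's plane. With the lid at angle a it is 210*cos(a) mm in front of the hinge line and 210*sin(a) mm above it.
- stay (a joint): Stay angle (rad): 0 to 0.1 lying, 1.57 upright, 1.64 fully up on its stop; stiff pivot, it remains where left. Steel bar 122 mm long, 10 mm thick (engraver's x), 12 mm wide, 14 mm round tip. Lying in the tub under the lid, 24 mm above the bed, it points from its pivot to the engraver's -y and swings up about an axis along x. Upright, its tip is 187 mm high and meets the lid's left frame bar.
- stay_pivot (a point): The stay's pivot, at (-40, 120, 58) mm in the engraver's frame.
- stay_grip (a point): Point on the stay's centre line, 100 mm from its pivot (22 mm short of the tip's centre), a good place to pinch it across its 10 mm thickness.
- bottle: Bystander: white plastic bottle, 64 mm diameter, 150 mm high, standing upright. Origin at the centre of its underside.
- mug: Bystander: white mug, 80 mm diameter, 90 mm high. Origin at the centre of its underside.
- discs: Bystander: stack of thin wooden discs, 90 mm diameter, 36 mm high, one body. Origin at the centre of its underside.

How it is judged (in metres and radians):
On the way, in this order (a step that is already met when the one before it is completed fails the run):
1. the dowel, pushed through the hole, has released the catch: lid popped up while the dowel presses the catch (contact force between dowel and catch above 0.5 N and value of joint lid above 0.06 rad), for 0.05 s.
2. the dowel is back home in its stand and let go (horizontal distance between dowel and stand below 0.012 m and z of dowel in the frame of stand between -0.01 and 0.012 m and angle between dowel's own z axis and vertical below 0.15 rad and contact force between the fingers and dowel below 0.1 N), for 0.2 s.
3. the lid has been swung back past upright and leans there by itself (value of joint lid above 1.6 rad and contact force between the fingers and engraver below 0.1 N), for 0.2 s.
4. the stay is up while the lid is back (value of joint stay above 1.4 rad and value of joint lid above 1.3 rad), for 0.2 s.
At the end, for the whole second after the job is handed in: The lid rests at 0.70 to 0.84 rad on the stay, still (under 0.05 rad/s); the stay is up (over 1.4 rad); the dowel stands in its stand: foot within 12 mm of the stand's axis and less than 12 mm above the bench, within 0.15 rad of upright, released (all of step 2 and value of joint lid between 0.7 and 0.84 rad and velocity of joint lid between -0.05 and 0.05 rad/s and value of joint stay above 1.4 rad); the robot touches nothing.
It fails at once if the bottle moved more than 30 mm (distance of bottle from where it was at the start of the episode above 0.03 m).
It fails at once if the mug moved more than 30 mm (distance of mug from where it was at the start of the episode above 0.03 m).
It fails at once if the discs moved more than 30 mm (distance of discs from where it was at the start of the episode above 0.03 m).
It fails at once if the catch is worked with the fingers (contact force between the fingers and catch above 1 N).
It fails at once if the opened lid is dropped or slammed (falls faster than 2.5 rad/s) (velocity of joint lid below -2.5 rad/s and value of joint lid above 0.3 rad).
It also fails if it takes over 72 s, if anything falls off the work surface, if the arm or the gripper's body presses on something with over 40 N, if the wrist force passes 120 N, or if a joint passes its speed limit or range.

## Working session

There is one attempt and no reset: what is moved stays moved. The work goes in short steps, Python scripts to look and compute and a tool call to move; the robot and the scene stay as the last step left them, time stands still between calls to the robot, and variables do not carry over. Pictures are saved under pics/ and viewed, and the job is handed in when it is done.

Besides the shell and the picture viewer there is one more tool, called after ">>>" in YAML: its name, and indented under it one key for each argument. play_rows: Moves the arm, as the interface text tells. Its arguments: {"type":"object","properties":{"commands":{"type":"array"},"squeeze":{"type":"number"}},"required":["commands"]}

```bash
ls; mkdir -p pics
cat > h.py <<'E'
import numpy as np, cv2
from rig import env, optics, order, finder
def shot(cam, fn=None):
    im=optics.get_image(cam)
    if fn: cv2.imwrite('pics/'+fn, im['color'])
    return im
def K(im):
    f=im['color'].shape[0]/2/np.tan(np.radians(im['fov_y'])/2)
    return np.array([[f,0,im['cx']],[0,f,im['cy']],[0,0,1]])
def cloud(im):
    h,w=im['range_z'].shape
    u,v=np.meshgrid(np.arange(w,dtype=np.float32),np.arange(h,dtype=np.float32))
    p=np.stack([u.ravel(),v.ravel()],1)[:,None]
    n=cv2.undistortPoints(p,K(im),np.array(im['dist_coeffs']))[:,0]
    z=im['range_z'].ravel()
    c=np.stack([n[:,0]*z,n[:,1]*z,z,np.ones_like(z)],1)
    T=np.array(im['cam_to_world'])
    P=(c@T.T)[:,:3].reshape(h,w,3); P[im['range_z']==0]=np.nan
    return P
def proj(im,pts):
    T=np.linalg.inv(np.array(im['cam_to_world']))
    r,_=cv2.Rodrigues(T[:3,:3])
    p,_=cv2.projectPoints(np.array(pts,float).reshape(-1,1,3),r,T[:3,3],K(im),np.array(im['dist_coeffs']))
    return p[:,0]
E
python3 - <<'E'
from h import *
s=env.observe(); print({k:np.round(v,3).tolist() for k,v in s.items()})
for c in ['scene','top','wrist']:
    im=shot(c,c+'0.png'); print(c,np.round(im['cam_to_world'],3).tolist(),im['fov_y'],im['dist_coeffs'])
for t in ['engraver','dowel','stand','bottle','mug','discs','hole','lid_handle','lid_hinge']:
    for c in ['scene','top']:
        print(t,c,[(np.round(d['point'],3).tolist(),round(d['conf'],2)) for d in finder.boxes_of(c,t)[:2]])
E
```

```text
pics
{'time_s': 0.0, 'q': [-88.71, 21.842, 74.387, 0.0, 83.858, -12.336], 'qvel': [0.077, -0.028, -0.117, -0.006, 0.099, -0.008], 'joint_efforts': [-0.0, -44.847, -23.128, -0.0, 0.005, 0.0], 'position': [0.13, -0.534, 0.245], 'tool_rot': [[0.972, 0.236, -0.0], [0.236, -0.972, 0.002], [0.0, -0.001, -1.0]], 'ft_force': [-0.161, -0.321, 0.886], 'wrist_torque': [-0.002, -0.019, 0.015], 'grip_width': 0.085}
scene [[0.646, 0.517, -0.562, 1.084], [0.764, -0.447, 0.465, -0.416], [-0.011, -0.73, -0.684, 0.718], [0.0, 0.0, 0.0, 1.0]] 54.4139041082845 [0.00619795 0.         0.         0.         0.        ]
top [[0.006, -0.997, 0.08, 0.499], [-1.0, -0.007, -0.001, 0.019], [0.002, -0.08, -0.997, 1.114], [0.0, 0.0, 0.0, 1.0]] 47.88864916951303 [-0.00949603  0.          0.          0.          0.        ]
wrist [[0.236, -0.922, -0.308, 0.21], [-0.972, -0.224, -0.075, -0.515], [0.0, 0.317, -0.948, 0.373], [0.0, 0.0, 0.0, 1.0]] 70.42632911890567 [-0.04779953  0.          0.          0.          0.        ]
engraver scene [([0.627, 0.007, 0.092], 0.75)]
engraver top [([0.588, 0.041, 0.093], 0.7), ([0
[... 209 characters left out ...]
29, 0.086], 0.71)]
bottle scene [([0.531, -0.314, 0.093], 0.76)]
bottle top [([0.511, -0.295, 0.1], 0.7)]
mug scene [([0.682, -0.303, 0.055], 0.87)]
mug top [([0.685, -0.314, 0.042], 0.77), ([0.59, 0.035, 0.093], 0.17)]
discs scene [([0.672, 0.313, 0.037], 0.63)]
discs top [([0.664, 0.326, 0.032], 0.83)]
hole scene [([0.631, 0.007, 0.092], 0.69)]
hole top [([0.588, 0.04, 0.093], 0.63)]
lid_handle scene [([0.579, 0.061, 0.093], 0.62), ([0.483, 0.324, 0.06], 0.43)]
lid_handle top [([0.571, 0.067, 0.089], 0.7), ([0.462, 0.328, 0.089], 0.43)]
lid_hinge scene [([0.631, 0.009, 0.092], 0.8), ([0.681, -0.302, 0.058], 0.37)]
lid_hinge top [([0.59, 0.041, 0.093], 0.88), ([0.683, -0.315, 0.044], 0.61)]
```

View pics/top0.png

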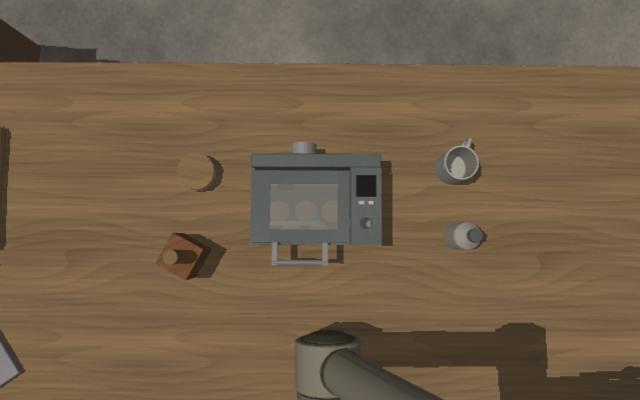

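View pics/scene0.png

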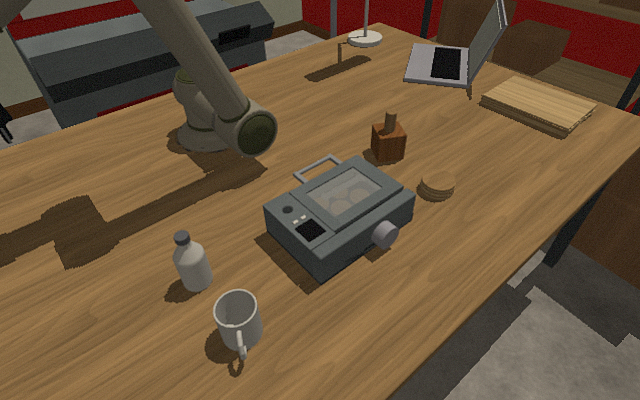

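Run:
```python
from h import *
im=shot('top'); P=cloud(im); np.save('top0.npy',P)
z=P[...,2]
m=(z>0.086)&(z<0.098)&(P[...,0]>0.4)&(P[...,0]<0.75)&(abs(P[...,1])<0.25)
cv2.imwrite('pics/m.png',m.astype(np.uint8)*255)
pts=P[m][:,:2]; print(len(pts), cv2.minAreaRect((pts*1000).astype(np.float32)))
# grip top
for lo,hi in ((0.138,0.152),(0.08,0.09)):
  g=(z>lo)&(z<hi)&(abs(P[...,0]-0.46)<0.07)&(abs(P[...,1]-0.33)<0.07)
  q=P[g]; print(lo,len(q),q.mean(0),np.median(q,0),cv2.minEnclosingCircle((q[:,:2]*1000).astype(np.float32)),cv2.minAreaRect((q[:,:2]*1000).astype(np.float32)))
```

```text
10930 ((572.6244506835938, 35.39469909667969), (299.5888671875, 254.0792236328125), 89.88482666015625)
0.138 185 [0.46203148 0.34465242 0.14414628] [0.46186991 0.34466192 0.14444501] ((461.8614501953125, 344.8865051269531), 16.114866256713867) ((461.9060974121094, 345.2738952636719), (29.83407211303711, 31.177417755126953), 0.5970864295959473)
0.08 975 [0.46215778 0.34160203 0.08416515] [0.46390238 0.33843939 0.0841248 ] ((461.5137939453125, 344.2394714355469), 55.391265869140625) ((461.9472351074219, 345.4650573730469), (81.51602172851562, 81.0423583984375), 61.88463592529297)
```

The top view shows the engraver square to the bench, with its hole near (366,223). The stand and dowel are on the left near (175,256). Next I'll check the engraver fit with an overlay.

Run:
```python
from h import *
for c,box in (('top',(230,130,400,280)),('scene',(230,130,430,300))):
    im=shot(c); k=4 if c=='top' else 3.5
    I=im['color']; I=cv2.resize(I,None,fx=k,fy=k,interpolation=cv2.INTER_CUBIC)
    o=np.array([0.5796,0.0354,0])
    t=np.linspace(0,2*np.pi,40)
    def dr(p,col,closed=True):
        q=((proj(im,np.array(p)+o)+.5)*k).astype(int); cv2.polylines(I,[q],closed,col,1)
    dr(np.c_[-.04+.012*np.cos(t),-.115+.012*np.sin(t),0*t+.092],(0,0,255))
    dr([[-.09,-.15,.092],[.12,-.15,.092],[.12,.15,.092],[-.09,.15,.092]],(0,255,0))
    dr([[-.13,-.015,.086],[-.13,.085,.086]],(255,0,255))
    dr([[-.04,.12,.058],[-.04,-.002,.064]],(255,255,0))
    a,b,cc,d=[int(v*k) for v in box]; cv2.imwrite(f'pics/ov_{c}.png',I[b:d,a:cc])
    P=cloud(im); uv=proj(im,[np.array([-.04,-.115,.092])+o])[0].round().astype(int); print(c,uv)
    u,v=uv; print((P[v-7:v+8,u-7:u+8,2]*1000).round().astype(int) if c=='top' else '')
```

```text
top [366 223]
[[                  89                   89                   92
                    90                   93                   86
                    91                   91                   93
                    87                   88                   91
                    94                   88                   92]
 [                  90                   89                   89
                    92                   90                   91
                    87                   89                   89
                    92                   93                   90
                    91                   95                   90]
 [                  93                   91                   93
                    88                   89                   49
                    42                   46                   47
                    85                   93                   89
                    89                   92                   91]
 [                  89                   91                   93
                    88                   50
[... 3182 characters left out ...]
           94                   95
                    89                   92                   89
                    89                   92                   90
                    88                   90                   93
                    90                   89                   93]
 [                  93                   92                   95
                    92                   91                   93
                    92                   90                   87
                    92                   88                   90
                    93                   92                   88]]
scene [287 209]
<stdin>:15: RuntimeWarning: invalid value encountered in cast
```

View pics/ov_top.png

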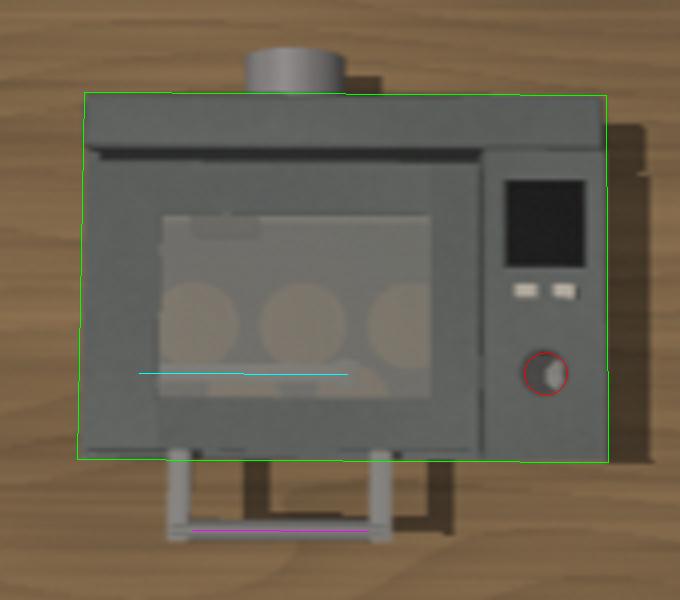

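View pics/ov_scene.png

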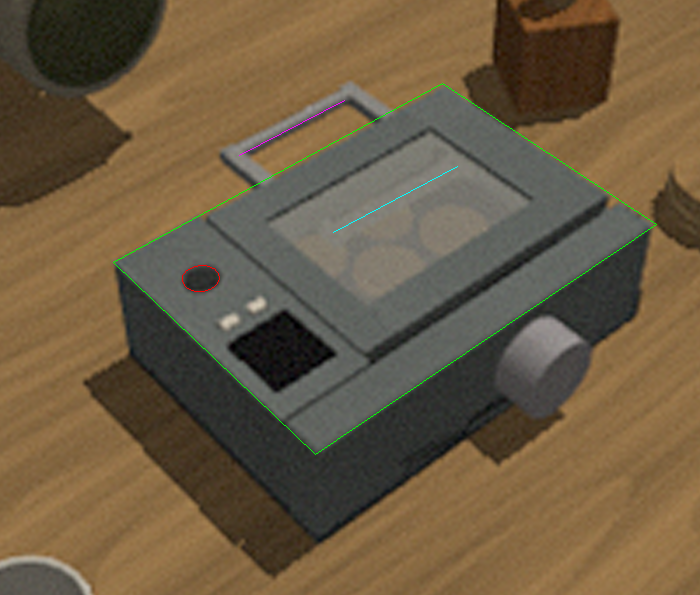

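```bash
cat > plan.py <<'E'
from h import *
from scipy.spatial.transform import Rotation as Ro, Slerp
R0=np.array([[0,1,0],[1,0,0],[0,0,-1.]])
def plan(wps, start=None):
    """wps: list of (pos, R or None, n)"""
    s=env.observe(); p=np.array(s['position']); R=np.array(s['tool_rot'])
    print('at',p.round(4),'t',round(s['time_s'],2),'err_rot',np.round(Ro.from_matrix(R.T@R0).as_rotvec(),3),'w',round(s['grip_width'],4),'F',np.round(s['ft_force'],1))
    for tp,tR,n in wps:
        tp=np.array(tp,float); tR=R0 if tR is None else tR
        w=Ro.from_matrix(R.T@tR).as_rotvec()/n; d=(tp-p)/n
        for i in range(n):
            t=R.T@d
            r={k:round(float(v),4) for k,v in zip('xyz',t) if abs(v)>2e-4}
            r.update({k:round(float(v),3) for k,v in zip(('rx','ry','rz'),w) if abs(v)>1e-3})
            print(r); R=R@Ro.from_rotvec(w).as_matrix()
        p=tp; R=tR; print('--')
E
python3 -c "
from plan import *
plan([((.42,-.12,.25),R0,10),((.462,.345,.22),R0,10)])"
```

```text
at [ 0.1296 -0.5345  0.2453] t 1.2 err_rot [-0.    -0.    -1.333] w 0.0851 F [ 0.5  0.4 -0.1]
{'x': 0.038, 'y': -0.0334, 'z': -0.0005, 'rz': -0.133}
{'x': 0.0421, 'y': -0.0281, 'z': -0.0005, 'rz': -0.133}
{'x': 0.0455, 'y': -0.0223, 'z': -0.0005, 'rz': -0.133}
{'x': 0.048, 'y': -0.016, 'z': -0.0005, 'rz': -0.133}
{'x': 0.0497, 'y': -0.0095, 'z': -0.0005, 'rz': -0.133}
{'x': 0.0505, 'y': -0.0028, 'z': -0.0005, 'rz': -0.133}
{'x': 0.0505, 'y': 0.0039, 'z': -0.0005, 'rz': -0.133}
{'x': 0.0495, 'y': 0.0106, 'z': -0.0005, 'rz': -0.133}
{'x': 0.0476, 'y': 0.0171, 'z': -0.0005, 'rz': -0.133}
{'x': 0.0449, 'y': 0.0233, 'z': -0.0005, 'rz': -0.133}
--
{'x': 0.0465, 'y': 0.0042, 'z': 0.003}
{'x': 0.0465, 'y': 0.0042, 'z': 0.003}
{'x': 0.0465, 'y': 0.0042, 'z': 0.003}
{'x': 0.0465, 'y': 0.0042, 'z': 0.003}
{'x': 0.0465, 'y': 0.0042, 'z': 0.003}
{'x': 0.0465, 'y': 0.0042, 'z': 0.003}
{'x': 0.0465, 'y': 0.0042, 'z': 0.003}
{'x': 0.0465, 'y': 0.0042, 'z': 0.003}
{'x': 0.0465, 'y': 0.0042, 'z': 0.003}
{'x': 0.0465, 'y': 0.0042, 'z': 0.003}
--
```

>>> play_rows:
  commands:
    - {"x": 0.038, "y": -0.033, "rz": -0.133}
    - {"x": 0.042, "y": -0.028, "rz": -0.133}
    - {"x": 0.0455, "y": -0.022, "rz": -0.133}
    - {"x": 0.048, "y": -0.016, "rz": -0.133}
    - {"x": 0.05, "y": -0.0095, "rz": -0.133}
    - {"x": 0.0505, "y": -0.003, "rz": -0.133}
    - {"x": 0.0505, "y": 0.004, "rz": -0.133}
    - {"x": 0.0495, "y": 0.0105, "rz": -0.133}
    - {"x": 0.0475, "y": 0.017, "rz": -0.133}
    - {"x": 0.045, "y": 0.023, "rz": -0.133}

```text
invalid input at $.commands[0]: expected keys grip, x, y, z, rx, ry, rz
```

>>> play_rows:
  commands:
    - {"x": 0.0465, "y": 0.004}
    - {"x": 0.0465, "y": 0.004}
    - {"x": 0.0465, "y": 0.004}
    - {"x": 0.0465, "y": 0.004}
    - {"x": 0.0465, "y": 0.004}
    - {"x": 0.0465, "y": 0.004}
    - {"x": 0.0465, "y": 0.004}
    - {"x": 0.0465, "y": 0.004}
    - {"x": 0.0465, "y": 0.004}
    - {"x": 0.0465, "y": 0.004}

```text
invalid input at $.commands[0]: expected keys grip, x, y, z, rx, ry, rz
```

```bash
python3 -c "
from plan import *
plan([((.462,.345,.115),R0,5)])"
```

```text
at [ 0.1296 -0.5345  0.2453] t 1.2 err_rot [-0.    -0.    -1.333] w 0.0851 F [ 0.5  0.4 -0.1]
{'x': 0.1061, 'y': -0.1553, 'z': 0.0261, 'rz': -0.267}
{'x': 0.1432, 'y': -0.1219, 'z': 0.0261, 'rz': -0.267}
{'x': 0.1703, 'y': -0.0798, 'z': 0.0261, 'rz': -0.267}
{'x': 0.1853, 'y': -0.0321, 'z': 0.0261, 'rz': -0.267}
{'x': 0.1872, 'y': 0.0178, 'z': 0.0261, 'rz': -0.267}
--
```

All keys are required, so I'll fill them in.

>>> play_rows:
  commands:
    - {"grip": -1, "x": 0.038, "y": -0.033, "z": 0, "rx": 0, "ry": 0, "rz": -0.133}
    - {"grip": -1, "x": 0.042, "y": -0.028, "z": 0, "rx": 0, "ry": 0, "rz": -0.133}
    - {"grip": -1, "x": 0.0455, "y": -0.022, "z": 0, "rx": 0, "ry": 0, "rz": -0.133}
    - {"grip": -1, "x": 0.048, "y": -0.016, "z": 0, "rx": 0, "ry": 0, "rz": -0.133}
    - {"grip": -1, "x": 0.05, "y": -0.0095, "z": 0, "rx": 0, "ry": 0, "rz": -0.133}
    - {"grip": -1, "x": 0.0505, "y": -0.003, "z": 0, "rx": 0, "ry": 0, "rz": -0.133}
    - {"grip": -1, "x": 0.0505, "y": 0.004, "z": 0, "rx": 0, "ry": 0, "rz": -0.133}
    - {"grip": -1, "x": 0.0495, "y": 0.0105, "z": 0, "rx": 0, "ry": 0, "rz": -0.133}
    - {"grip": -1, "x": 0.0475, "y": 0.017, "z": 0, "rx": 0, "ry": 0, "rz": -0.133}
    - {"grip": -1, "x": 0.045, "y": 0.023, "z": 0, "rx": 0, "ry": 0, "rz": -0.133}

```text
time_s: 2.45
position: [0.4212, -0.1193, 0.2456]
tool_rot: [[-0.001, 1.0, 0.001], [1.0, 0.001, -0.0], [-0.0, 0.001, -1.0]]
ft_force: [0.9, -1.3, -1.1]
grip_width: 0.0853
```

>>> play_rows:
  commands:
    - {"grip": -1, "x": 0.0465, "y": 0.004, "z": 0, "rx": 0, "ry": 0, "rz": 0}
    - {"grip": -1, "x": 0.0465, "y": 0.004, "z": 0, "rx": 0, "ry": 0, "rz": 0}
    - {"grip": -1, "x": 0.0465, "y": 0.004, "z": 0, "rx": 0, "ry": 0, "rz": 0}
    - {"grip": -1, "x": 0.0465, "y": 0.004, "z": 0, "rx": 0, "ry": 0, "rz": 0}
    - {"grip": -1, "x": 0.0465, "y": 0.004, "z": 0, "rx": 0, "ry": 0, "rz": 0}
    - {"grip": -1, "x": 0.0465, "y": 0.004, "z": 0, "rx": 0, "ry": 0, "rz": 0}
    - {"grip": -1, "x": 0.0465, "y": 0.004, "z": 0, "rx": 0, "ry": 0, "rz": 0}
    - {"grip": -1, "x": 0.0465, "y": 0.004, "z": 0, "rx": 0, "ry": 0, "rz": 0}
    - {"grip": -1, "x": 0.0465, "y": 0.004, "z": 0, "rx": 0, "ry": 0, "rz": 0}
    - {"grip": -1, "x": 0.0465, "y": 0.004, "z": 0, "rx": 0, "ry": 0, "rz": 0}

```text
time_s: 3.7
position: [0.4617, 0.3457, 0.2454]
tool_rot: [[0.003, 1.0, 0.0], [1.0, -0.003, -0.0], [-0.0, 0.0, -1.0]]
ft_force: [2.7, -0.6, 0.3]
grip_width: 0.0854
```

```bash
python3 -c "
from plan import *
plan([((.462,.345,.113),R0,5)])"
```

```text
at [0.4617 0.3457 0.2454] t 3.7 err_rot [ 0.     0.    -0.003] w 0.0854 F [ 2.7 -0.6  0.3]
{'z': 0.0265}
{'z': 0.0265}
{'z': 0.0265}
{'z': 0.0265}
{'z': 0.0265}
--
```

>>> play_rows:
  commands:
    - {"grip": -1, "x": 0, "y": 0, "z": 0.04, "rx": 0, "ry": 0, "rz": 0}
    - {"grip": -1, "x": 0, "y": 0, "z": 0.04, "rx": 0, "ry": 0, "rz": 0}
    - {"grip": -0.6, "x": 0, "y": 0, "z": 0.035, "rx": 0, "ry": 0, "rz": 0}
    - {"grip": 0, "x": 0, "y": 0, "z": 0.017, "rx": 0, "ry": 0, "rz": 0}
    - {"grip": 1, "x": 0, "y": 0, "z": 0, "rx": 0, "ry": 0, "rz": 0}
    - {"grip": 1, "x": 0, "y": 0, "z": 0, "rx": 0, "ry": 0, "rz": 0}
    - {"grip": 1, "x": 0, "y": 0, "z": 0, "rx": 0, "ry": 0, "rz": 0}
    - {"grip": 1, "x": 0, "y": 0, "z": 0, "rx": 0, "ry": 0, "rz": 0}
  squeeze: 60

```text
time_s: 4.7
position: [0.4619, 0.3441, 0.1139]
tool_rot: [[0.003, 1.0, 0.001], [1.0, -0.003, 0.0], [0.0, 0.001, -1.0]]
ft_force: [0.1, -0.7, -0.5]
grip_width: 0.0295
```

```bash
python3 -c "
from plan import *
plan([])"
```

```text
at [0.4619 0.3441 0.1139] t 4.7 err_rot [ 0.001 -0.    -0.003] w 0.0295 F [ 0.1 -0.7 -0.5]
```

>>> play_rows:
  commands:
    - {"grip": 1, "x": 0, "y": 0, "z": -0.02, "rx": 0, "ry": 0, "rz": 0}
    - {"grip": 1, "x": 0, "y": 0, "z": -0.035, "rx": 0, "ry": 0, "rz": 0}
    - {"grip": 1, "x": 0, "y": 0, "z": -0.04, "rx": 0, "ry": 0, "rz": 0}
    - {"grip": 1, "x": 0, "y": 0, "z": -0.03, "rx": 0, "ry": 0, "rz": 0}

```text
time_s: 5.2
position: [0.4618, 0.3441, 0.2404]
tool_rot: [[0.003, 1.0, 0.002], [1.0, -0.003, 0.001], [0.001, 0.002, -1.0]]
ft_force: [-0.1, 0.1, -1.3]
grip_width: 0.0294
```

```bash
python3 -c "
from plan import *
plan([((.5396,-.0796,.236),R0,10)])
shot('wrist','w1.png')"
```

```text
at [0.4618 0.3441 0.2404] t 5.2 err_rot [ 0.002 -0.001 -0.003] w 0.0294 F [-0.1  0.1 -1.3]
{'x': -0.0423, 'y': 0.0079, 'z': 0.0004}
{'x': -0.0424, 'y': 0.0079, 'z': 0.0004}
{'x': -0.0424, 'y': 0.0079, 'z': 0.0004}
{'x': -0.0424, 'y': 0.0079, 'z': 0.0004}
{'x': -0.0424, 'y': 0.0079, 'z': 0.0004}
{'x': -0.0424, 'y': 0.0078, 'z': 0.0004}
{'x': -0.0424, 'y': 0.0078, 'z': 0.0004}
{'x': -0.0424, 'y': 0.0078, 'z': 0.0004}
{'x': -0.0424, 'y': 0.0078, 'z': 0.0004}
{'x': -0.0424, 'y': 0.0078, 'z': 0.0004}
--
```

View pics/w1.png

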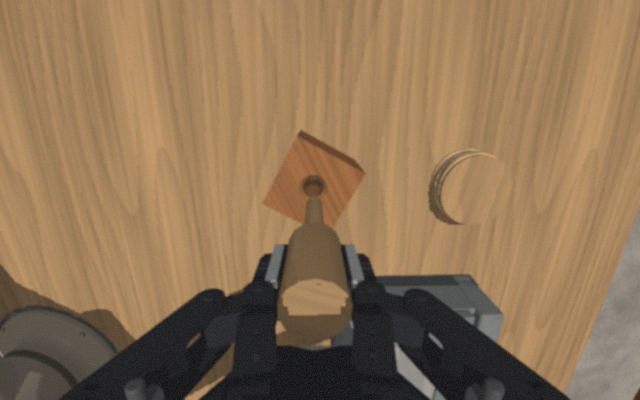

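The dowel is held straight, with its foot out of the stand's hole at (313,185). Next I'll carry it to the release hole.

>>> play_rows:
  commands:
    - {"grip": 1, "x": -0.042, "y": 0.0078, "z": 0, "rx": 0, "ry": 0, "rz": 0}
    - {"grip": 1, "x": -0.0425, "y": 0.0078, "z": 0, "rx": 0, "ry": 0, "rz": 0}
    - {"grip": 1, "x": -0.0425, "y": 0.0078, "z": 0, "rx": 0, "ry": 0, "rz": 0}
    - {"grip": 1, "x": -0.0425, "y": 0.0078, "z": 0, "rx": 0, "ry": 0, "rz": 0}
    - {"grip": 1, "x": -0.0425, "y": 0.0078, "z": 0, "rx": 0, "ry": 0, "rz": 0}
    - {"grip": 1, "x": -0.0425, "y": 0.0078, "z": 0, "rx": 0, "ry": 0, "rz": 0}
    - {"grip": 1, "x": -0.0425, "y": 0.0078, "z": 0, "rx": 0, "ry": 0, "rz": 0}
    - {"grip": 1, "x": -0.0425, "y": 0.0078, "z": 0, "rx": 0, "ry": 0, "rz": 0}
    - {"grip": 1, "x": -0.0425, "y": 0.0078, "z": 0, "rx": 0, "ry": 0, "rz": 0}
    - {"grip": 1, "x": -0.0425, "y": 0.0078, "z": 0, "rx": 0, "ry": 0, "rz": 0.003}
    - {"grip": 1, "x": 0, "y": 0, "z": 0.01, "rx": 0, "ry": 0, "rz": 0}

```text
time_s: 6.62
position: [0.5389, -0.0831, 0.2281]
tool_rot: [[0.01, 1.0, 0.001], [1.0, -0.01, -0.001], [-0.001, 0.001, -1.0]]
ft_force: [-0.3, 0.3, -1.4]
grip_width: 0.0297
```

```bash
python3 -c "
from plan import *
plan([((.5396,-.0796,.2),R0,1)])
im=shot('scene'); cv2.imwrite('pics/s2.png',cv2.resize(im['color'][60:260,200:440],None,fx=3,fy=3))
im=shot('wrist','w2.png')
print(proj(im,[(.5396,-.0796,.092)]))"
```

```text
at [ 0.5389 -0.0831  0.2281] t 6.62 err_rot [ 0.001  0.001 -0.01 ] w 0.0297 F [-0.3  0.3 -1.4]
{'x': 0.0036, 'y': 0.0006, 'z': 0.0281, 'rx': 0.001, 'rz': -0.01}
--
[[315.18970991 193.82628667]]
```

View pics/w2.png

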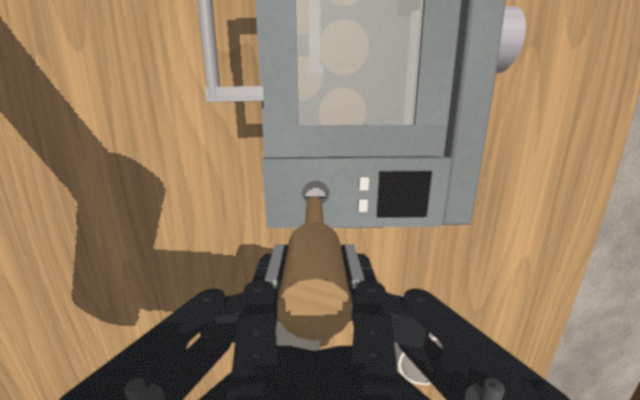

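View pics/s2.png

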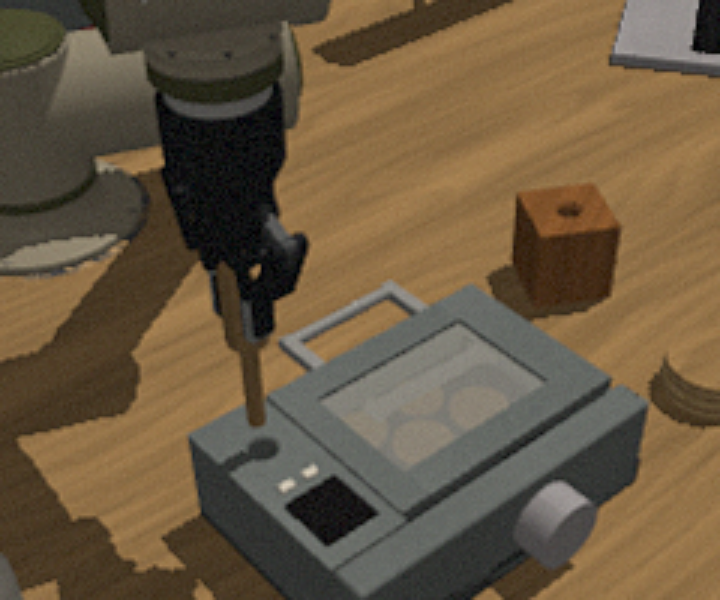

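>>> play_rows:
  commands:
    - {"grip": 1, "x": 0.0035, "y": 0.0007, "z": 0.01, "rx": 0, "ry": 0, "rz": -0.01}
    - {"grip": 1, "x": 0, "y": 0, "z": 0.02, "rx": 0, "ry": 0, "rz": 0}
    - {"grip": 1, "x": 0, "y": 0, "z": 0.02, "rx": 0, "ry": 0, "rz": 0}
    - {"grip": 1, "x": 0, "y": 0, "z": 0.018, "rx": 0, "ry": 0, "rz": 0}
    - {"grip": 1, "x": 0, "y": 0, "z": 0, "rx": 0, "ry": 0, "rz": 0}

```text
time_s: 7.35
position: [0.5386, -0.076, 0.1592]
tool_rot: [[-0.006, 1.0, -0.002], [1.0, 0.006, 0.001], [0.001, -0.002, -1.0]]
ft_force: [0.7, 0.1, -0.5]
grip_width: 0.0297
```

>>> play_rows:
  commands:
    - {"grip": 1, "x": 0, "y": 0, "z": 0.006, "rx": 0, "ry": 0, "rz": 0}
    - {"grip": 1, "x": 0, "y": 0, "z": 0.005, "rx": 0, "ry": 0, "rz": 0}
    - {"grip": 1, "x": 0, "y": 0, "z": 0.003, "rx": 0, "ry": 0, "rz": 0}
    - {"grip": 1, "x": 0, "y": 0, "z": 0.002, "rx": 0, "ry": 0, "rz": 0}
    - {"grip": 1, "x": 0, "y": 0, "z": 0, "rx": 0, "ry": 0, "rz": 0}

```text
time_s: 7.98
position: [0.5398, -0.0771, 0.1456]
tool_rot: [[-0.004, 1.0, 0.003], [1.0, 0.004, -0.001], [-0.001, 0.003, -1.0]]
ft_force: [-1.1, 1.2, 7.4]
grip_width: 0.0298
```

```bash
python3 -c "
from plan import *
plan([])
im=shot('scene'); cv2.imwrite('pics/s3.png',cv2.resize(im['color'][60:260,200:440],None,fx=3,fy=3))"
```

```text
at [ 0.5398 -0.0771  0.1456] t 7.97 err_rot [0.003 0.001 0.004] w 0.0298 F [-1.1  1.2  7.4]
```

View pics/s3.png

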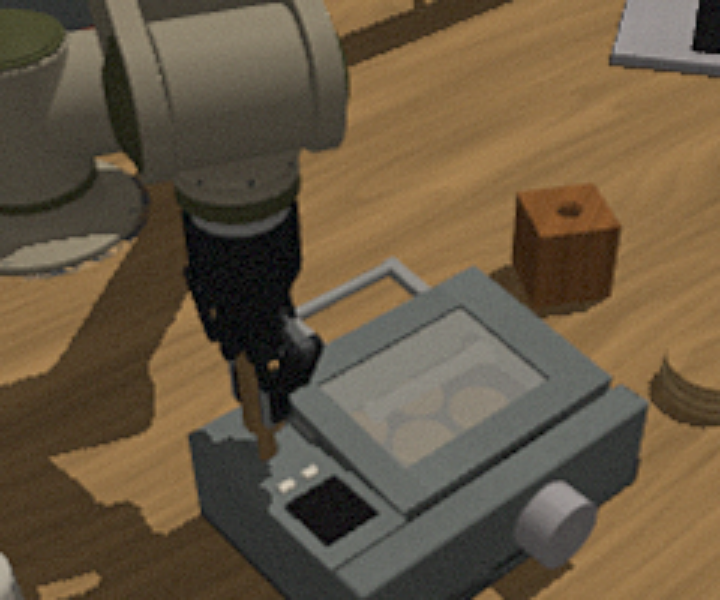

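The lid looks popped: its handle corner moved from (390,285) to (390,262). I'll press slightly further for margin, hold, then lift.

>>> play_rows:
  commands:
    - {"grip": 1, "x": 0, "y": 0, "z": 0.002, "rx": 0, "ry": 0, "rz": 0}
    - {"grip": 1, "x": 0, "y": 0, "z": 0, "rx": 0, "ry": 0, "rz": 0}
    - {"grip": 1, "x": 0, "y": 0, "z": 0, "rx": 0, "ry": 0, "rz": 0}

```text
time_s: 8.4
position: [0.54, -0.0773, 0.1438]
tool_rot: [[-0.004, 1.0, 0.003], [1.0, 0.004, -0.001], [-0.001, 0.003, -1.0]]
ft_force: [-0.1, 0.4, 7.5]
grip_width: 0.0302
```

```bash
python3 -c "
from plan import *
plan([])
P=cloud(shot('top')); z=P[...,2]
m=(abs(P[...,0]-.452)<.015)&(abs(P[...,1]-.07)<.045)&(z>.06); print('handle',m.sum(),np.median(P[m],0))
im=shot('scene');P=cloud(im)
m=(abs(P[...,0]-.452)<.015)&(abs(P[...,1]-.07)<.045)&(P[...,2]>.06); print('handle',m.sum(),np.median(P[m],0))"
```

```text
at [ 0.54   -0.0773  0.1438] t 8.4 err_rot [0.003 0.001 0.004] w 0.0302 F [-0.1  0.4  7.5]
handle 213 [0.45198745 0.07242661 0.1186589 ]
handle 145 [0.45484722 0.06826097 0.11994799]
```

>>> play_rows:
  commands:
    - {"grip": 1, "x": 0, "y": 0, "z": -0.02, "rx": 0, "ry": 0, "rz": 0}
    - {"grip": 1, "x": 0, "y": 0, "z": -0.03, "rx": 0, "ry": 0, "rz": 0}
    - {"grip": 1, "x": 0, "y": 0, "z": -0.035, "rx": 0, "ry": 0, "rz": 0}
    - {"grip": 1, "x": 0, "y": 0, "z": -0.028, "rx": 0, "ry": 0, "rz": 0}

```text
time_s: 9.0
position: [0.5393, -0.077, 0.257]
tool_rot: [[-0.004, 1.0, 0.001], [1.0, 0.004, -0.0], [-0.0, 0.001, -1.0]]
ft_force: [-0.0, -0.2, -0.9]
grip_width: 0.0301
```

```bash
python3 -c "
from plan import *
plan([((.4619,.3443,.255),R0,10)])"
```

```text
at [ 0.5393 -0.077   0.257 ] t 9.0 err_rot [0.001 0.    0.004] w 0.0301 F [-0.  -0.2 -0.9]
{'x': 0.0422, 'y': -0.0076}
{'x': 0.0422, 'y': -0.0076}
{'x': 0.0422, 'y': -0.0076}
{'x': 0.0421, 'y': -0.0076}
{'x': 0.0421, 'y': -0.0076}
{'x': 0.0421, 'y': -0.0076}
{'x': 0.0421, 'y': -0.0077}
{'x': 0.0421, 'y': -0.0077}
{'x': 0.0421, 'y': -0.0077}
{'x': 0.0421, 'y': -0.0077}
--
```

>>> play_rows:
  commands:
    - {"grip": 1, "x": 0.042, "y": -0.0076, "z": 0, "rx": 0, "ry": 0, "rz": 0}
    - {"grip": 1, "x": 0.042, "y": -0.0076, "z": 0, "rx": 0, "ry": 0, "rz": 0}
    - {"grip": 1, "x": 0.042, "y": -0.0076, "z": 0, "rx": 0, "ry": 0, "rz": 0}
    - {"grip": 1, "x": 0.042, "y": -0.0076, "z": 0, "rx": 0, "ry": 0, "rz": 0}
    - {"grip": 1, "x": 0.042, "y": -0.0076, "z": 0, "rx": 0, "ry": 0, "rz": 0}
    - {"grip": 1, "x": 0.042, "y": -0.0076, "z": 0, "rx": 0, "ry": 0, "rz": 0}
    - {"grip": 1, "x": 0.042, "y": -0.0076, "z": 0, "rx": 0, "ry": 0, "rz": 0}
    - {"grip": 1, "x": 0.042, "y": -0.0076, "z": 0, "rx": 0, "ry": 0, "rz": 0}
    - {"grip": 1, "x": 0.042, "y": -0.0076, "z": 0, "rx": 0, "ry": 0, "rz": 0}
    - {"grip": 1, "x": 0.042, "y": -0.0076, "z": 0, "rx": 0, "ry": 0, "rz": 0}
    - {"grip": 1, "x": 0, "y": 0, "z": 0, "rx": 0, "ry": 0, "rz": 0}

```text
time_s: 10.38
position: [0.4604, 0.3449, 0.2552]
tool_rot: [[-0.008, 1.0, -0.0], [1.0, 0.008, 0.001], [0.001, -0.0, -1.0]]
ft_force: [-0.5, 0.3, -0.3]
grip_width: 0.0297
```

```bash
python3 -c "
from plan import *
plan([((.4619,.3443,.22),R0,1)])
shot('wrist','w3.png')"
```

```text
at [0.4604 0.3449 0.2552] t 10.38 err_rot [-0.    -0.001  0.008] w 0.0297 F [-0.5  0.3 -0.3]
{'x': -0.0006, 'y': 0.0015, 'z': 0.0352, 'rz': 0.008}
--
```

View pics/w3.png

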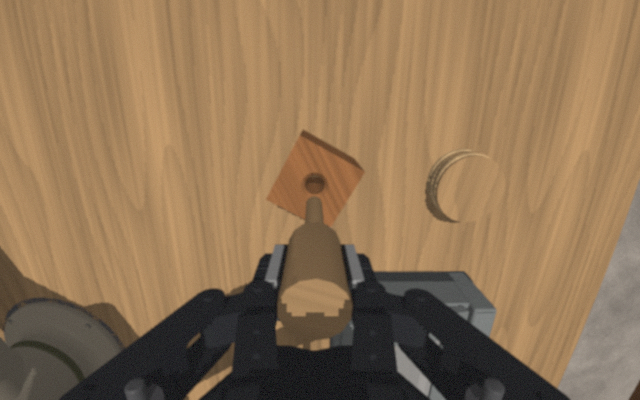

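>>> play_rows:
  commands:
    - {"grip": 1, "x": 0, "y": 0.0012, "z": 0.025, "rx": 0, "ry": 0, "rz": 0.005}
    - {"grip": 1, "x": 0, "y": 0, "z": 0.03, "rx": 0, "ry": 0, "rz": 0}
    - {"grip": 1, "x": 0, "y": 0, "z": 0.03, "rx": 0, "ry": 0, "rz": 0}
    - {"grip": 1, "x": 0, "y": 0, "z": 0.03, "rx": 0, "ry": 0, "rz": 0}
    - {"grip": 1, "x": 0, "y": 0, "z": 0.017, "rx": 0, "ry": 0, "rz": 0}
    - {"grip": 1, "x": 0, "y": 0, "z": 0.006, "rx": 0, "ry": 0, "rz": 0}
    - {"grip": 1, "x": 0, "y": 0, "z": 0.002, "rx": 0, "ry": 0, "rz": 0}
    - {"grip": 1, "x": 0, "y": 0, "z": 0, "rx": 0, "ry": 0, "rz": 0}

```text
time_s: 11.42
position: [0.4631, 0.3424, 0.116]
tool_rot: [[0.001, 1.0, 0.001], [1.0, -0.001, 0.0], [0.0, 0.001, -1.0]]
ft_force: [0.0, 0.3, -0.4]
grip_width: 0.0297
```

>>> play_rows:
  commands:
    - {"grip": 1, "x": 0, "y": 0, "z": 0.0015, "rx": 0, "ry": 0, "rz": 0}
    - {"grip": 0, "x": 0, "y": 0, "z": 0, "rx": 0, "ry": 0, "rz": 0}
    - {"grip": -1, "x": 0, "y": 0, "z": 0, "rx": 0, "ry": 0, "rz": 0}
    - {"grip": -1, "x": 0, "y": 0, "z": 0, "rx": 0, "ry": 0, "rz": 0}
    - {"grip": -1, "x": 0, "y": 0, "z": 0, "rx": 0, "ry": 0, "rz": 0}
    - {"grip": -1, "x": 0, "y": 0, "z": -0.02, "rx": 0, "ry": 0, "rz": 0}
    - {"grip": -1, "x": 0, "y": 0, "z": -0.05, "rx": 0, "ry": 0, "rz": 0}
    - {"grip": -1, "x": 0, "y": 0, "z": -0.05, "rx": 0, "ry": 0, "rz": 0}

```text
time_s: 12.42
position: [0.4625, 0.3424, 0.2352]
tool_rot: [[0.001, 1.0, -0.001], [1.0, -0.001, -0.0], [-0.0, -0.001, -1.0]]
ft_force: [0.6, 0.2, 0.2]
grip_width: 0.0852
```

```bash
python3 -c "
from plan import *
plan([((.452,.07,.2),R0,7)])
im=shot('wrist','w4.png');P=cloud(im)
z=P[...,2]
g=(z>.13)&(z<.155)&(abs(P[...,0]-.462)<.03)&(abs(P[...,1]-.345)<.03); print(g.sum(),P[g].mean(0))
"
```

```text
at [0.4625 0.3424 0.2352] t 12.43 err_rot [-0.001  0.    -0.001] w 0.0852 F [0.6 0.2 0.2]
{'x': -0.0389, 'y': -0.0015, 'z': 0.005}
{'x': -0.0389, 'y': -0.0015, 'z': 0.005}
{'x': -0.0389, 'y': -0.0015, 'z': 0.005}
{'x': -0.0389, 'y': -0.0015, 'z': 0.005}
{'x': -0.0389, 'y': -0.0015, 'z': 0.005}
{'x': -0.0389, 'y': -0.0015, 'z': 0.005}
{'x': -0.0389, 'y': -0.0015, 'z': 0.005}
--
1224 [0.46392113 0.34621096 0.14416115]
```

View pics/w4.png

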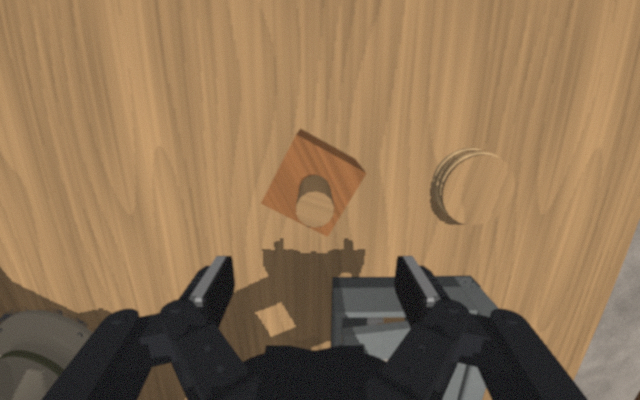

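The dowel is home: its top is at z 0.144, and it sits upright in the stand at (314,200). Next is the lid handle.

>>> play_rows:
  commands:
    - {"grip": 0, "x": -0.039, "y": -0.0015, "z": 0, "rx": 0, "ry": 0, "rz": 0}
    - {"grip": 0, "x": -0.039, "y": -0.0015, "z": 0, "rx": 0, "ry": 0, "rz": 0}
    - {"grip": 0, "x": -0.039, "y": -0.0015, "z": 0.005, "rx": 0, "ry": 0, "rz": 0}
    - {"grip": 0, "x": -0.039, "y": -0.0015, "z": 0.01, "rx": 0, "ry": 0, "rz": 0}
    - {"grip": 0, "x": -0.039, "y": -0.0015, "z": 0.01, "rx": 0, "ry": 0, "rz": 0}
    - {"grip": 0, "x": -0.039, "y": -0.0015, "z": 0.01, "rx": 0, "ry": 0, "rz": 0}
    - {"grip": 0, "x": -0.039, "y": -0.0015, "z": 0.01, "rx": 0, "ry": 0, "rz": 0}
    - {"grip": 0, "x": 0, "y": 0, "z": 0.02, "rx": 0, "ry": 0, "rz": 0}

```text
time_s: 13.48
position: [0.4524, 0.0675, 0.1689]
tool_rot: [[0.004, 1.0, 0.002], [1.0, -0.004, -0.0], [-0.0, 0.002, -1.0]]
ft_force: [-0.2, 0.8, 0.1]
grip_width: 0.0426
```

```bash
python3 -c "
from plan import *
plan([((.452,.07,.108),R0,3)])
im=shot('wrist','w5.png');P=cloud(im)
"
```

```text
at [0.4524 0.0675 0.1689] t 13.47 err_rot [ 0.002  0.    -0.004] w 0.0426 F [-0.2  0.8  0.1]
{'x': 0.0008, 'z': 0.0203, 'rz': -0.001}
{'x': 0.0008, 'z': 0.0203, 'rz': -0.001}
{'x': 0.0008, 'z': 0.0203, 'rz': -0.001}
--
```

View pics/w5.png

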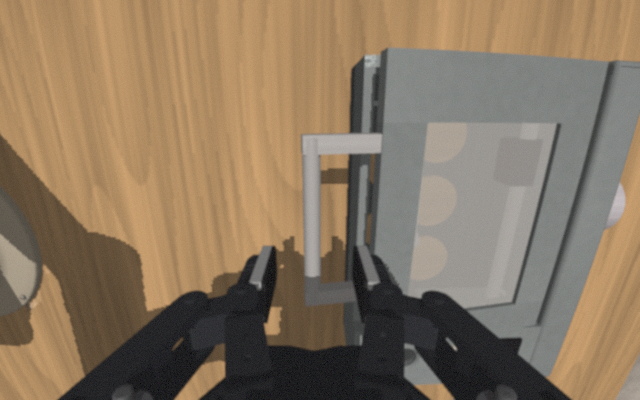

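The bar at x≈312 px is centred between the jaws. I'll go down and grip it.

>>> play_rows:
  commands:
    - {"grip": 0, "x": 0, "y": 0, "z": 0.025, "rx": 0, "ry": 0, "rz": 0}
    - {"grip": 0, "x": 0, "y": 0, "z": 0.022, "rx": 0, "ry": 0, "rz": 0}
    - {"grip": 0, "x": 0, "y": 0, "z": 0.013, "rx": 0, "ry": 0, "rz": 0}
    - {"grip": 1, "x": 0, "y": 0, "z": 0, "rx": 0, "ry": 0, "rz": 0}
    - {"grip": 1, "x": 0, "y": 0, "z": 0, "rx": 0, "ry": 0, "rz": 0}
    - {"grip": 1, "x": 0, "y": 0, "z": 0, "rx": 0, "ry": 0, "rz": 0}
    - {"grip": 1, "x": 0, "y": 0, "z": 0, "rx": 0, "ry": 0, "rz": 0}
  squeeze: 30

```text
time_s: 14.4
position: [0.4507, 0.0697, 0.1093]
tool_rot: [[0.001, 1.0, -0.003], [1.0, -0.001, -0.0], [-0.0, -0.003, -1.0]]
ft_force: [-5.7, -0.4, 1.9]
grip_width: 0.0108
```

```bash
python3 -c "
from plan import *
a0=.13; H=np.array([.6596,.07,.086]); r=.21
plan([((H[0]-r*np.cos(a),.07,H[2]+r*np.sin(a)-.005),R0,1) for a in np.linspace(a0,1.73,27)[1:]])
"
```

```text
at [0.4507 0.0697 0.1093] t 14.4 err_rot [-0.003  0.    -0.001] w 0.0108 F [-5.7 -0.4  1.9]
{'x': 0.0003, 'y': 0.0027, 'z': -0.0117, 'rx': -0.003}
--
{'y': 0.0028, 'z': -0.0126}
--
{'y': 0.0036, 'z': -0.0124}
--
{'y': 0.0044, 'z': -0.0122}
--
{'y': 0.0051, 'z': -0.0119}
--
{'y': 0.0058, 'z': -0.0115}
--
{'y': 0.0065, 'z': -0.0111}
--
{'y': 0.0072, 'z': -0.0107}
--
{'y': 0.0079, 'z': -0.0103}
--
{'y': 0.0085, 'z': -0.0098}
--
{'y': 0.0091, 'z': -0.0092}
--
{'y': 0.0096, 'z': -0.0086}
--
{'y': 0.0101, 'z': -0.008}
--
{'y': 0.0106, 'z': -0.0074}
--
{'y': 0.011, 'z': -0.0067}
--
{'y': 0.0114, 'z': -0.006}
--
{'y': 0.0118, 'z': -0.0053}
--
{'y': 0.0121, 'z': -0.0046}
--
{'y': 0.0123, 'z': -0.0038}
--
{'y': 0.0125, 'z': -0.0031}
--
{'y': 0.0127, 'z': -0.0023}
--
{'y': 0.0128, 'z': -0.0015}
--
{'y': 0.0129, 'z': -0.0007}
--
{'y': 0.0129}
--
{'y': 0.0129, 'z': 0.0009}
--
{'y': 0.0128, 'z': 0.0017}
--
```

>>> play_rows:
  commands:
    - {"grip": 1, "x": 0, "y": 0.002, "z": -0.012, "rx": 0, "ry": 0, "rz": 0}
    - {"grip": 1, "x": 0, "y": 0.0028, "z": -0.0126, "rx": 0, "ry": 0, "rz": 0}
    - {"grip": 1, "x": 0, "y": 0.0036, "z": -0.0124, "rx": 0, "ry": 0, "rz": 0}
    - {"grip": 1, "x": 0, "y": 0.0044, "z": -0.0122, "rx": 0, "ry": 0, "rz": 0}
    - {"grip": 1, "x": 0, "y": 0.0051, "z": -0.0119, "rx": 0, "ry": 0, "rz": 0}
    - {"grip": 1, "x": 0, "y": 0.0058, "z": -0.0115, "rx": 0, "ry": 0, "rz": 0}
    - {"grip": 1, "x": 0, "y": 0.0065, "z": -0.0111, "rx": 0, "ry": 0, "rz": 0}
    - {"grip": 1, "x": 0, "y": 0.0072, "z": -0.0107, "rx": 0, "ry": 0, "rz": 0}

```text
time_s: 15.4
position: [0.4876, 0.0697, 0.2047]
tool_rot: [[0.001, 1.0, -0.004], [1.0, -0.001, -0.0], [-0.0, -0.004, -1.0]]
ft_force: [-10.6, -0.3, 3.9]
grip_width: 0.0109
```

```bash
python3 -c "
from plan import *
s=env.observe();p=s['position'];print(np.round(p,4),s['ft_force'],s['grip_width'],np.hypot(p[0]-.6596,p[2]+.005-.086),np.arctan2(p[2]+.005-.086,.6596-p[0]))
im=shot('scene'); cv2.imwrite('pics/s6.png',cv2.resize(im['color'][60:260,200:440],None,fx=3,fy=3))
"
```

```text
[0.4876 0.0697 0.2047] [-10.6015966   -0.30864113   3.9483913 ] 0.01088926179021325 0.21190665830759942 0.6233826000208859
```

View pics/s6.png

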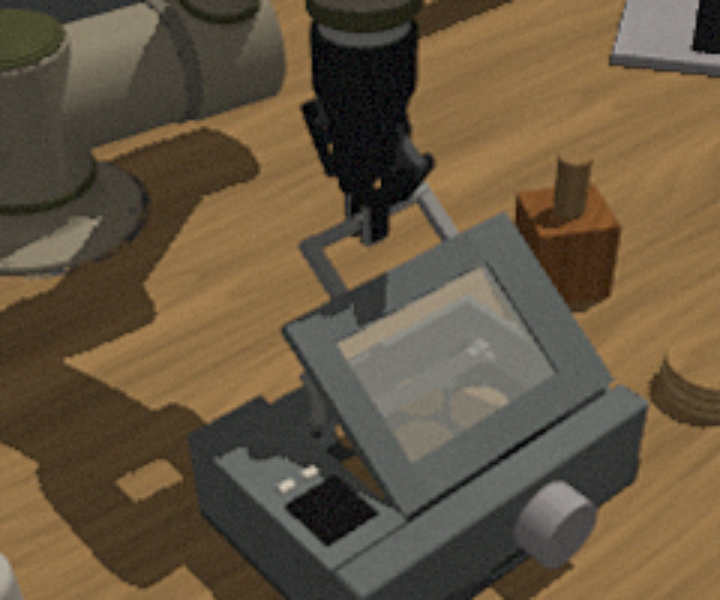

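The lid is swinging up in the grip. There is some radial pull, about 2 mm of radius error, so I'll continue with a small inward correction.

>>> play_rows:
  commands:
    - {"grip": 1, "x": 0, "y": 0.009, "z": -0.0101, "rx": 0, "ry": 0, "rz": 0}
    - {"grip": 1, "x": 0, "y": 0.0095, "z": -0.0096, "rx": 0, "ry": 0, "rz": 0}
    - {"grip": 1, "x": 0, "y": 0.0091, "z": -0.0088, "rx": 0, "ry": 0, "rz": 0}
    - {"grip": 1, "x": 0, "y": 0.0096, "z": -0.0082, "rx": 0, "ry": 0, "rz": 0}
    - {"grip": 1, "x": 0, "y": 0.0101, "z": -0.0076, "rx": 0, "ry": 0, "rz": 0}
    - {"grip": 1, "x": 0, "y": 0.0106, "z": -0.007, "rx": 0, "ry": 0, "rz": 0}
    - {"grip": 1, "x": 0, "y": 0.011, "z": -0.0065, "rx": 0, "ry": 0, "rz": 0}
    - {"grip": 1, "x": 0, "y": 0.0114, "z": -0.006, "rx": 0, "ry": 0, "rz": 0}
    - {"grip": 1, "x": 0, "y": 0.0118, "z": -0.0053, "rx": 0, "ry": 0, "rz": 0}

```text
time_s: 16.58
position: [0.5814, 0.0698, 0.2762]
tool_rot: [[0.0, 1.0, 0.004], [1.0, -0.0, 0.0], [0.0, 0.004, -1.0]]
ft_force: [-5.8, 1.6, 10.3]
grip_width: 0.0108
```

```bash
cat > lid.py <<'E'
from plan import *
def st():
    s=env.observe();p=s['position'];print(np.round(p,4),'t',round(s['time_s'],2),'F',np.round(s['ft_force'],1),'w',round(s['grip_width'],4),'r',round(np.hypot(p[0]-.6596,p[2]+.005-.086),4),'a',round(np.arctan2(p[2]+.005-.086,.6596-p[0]),3))
E
python3 -c "
from lid import *
st()"
```

```text
[0.5814 0.0698 0.2762] t 16.57 F [-5.8  1.6 10.3] w 0.0108 r 0.2103 a 1.19
```

```bash
python3 -c "
from lid import *
H=np.array([.6596,.07,.086]); r=.2115
plan([((H[0]-r*np.cos(a),.07,H[2]+r*np.sin(a)-.005),R0,1) for a in np.linspace(1.19,1.74,10)[1:]])
"
```

```text
at [0.5814 0.0698 0.2762] t 16.57 err_rot [ 0.004 -0.    -0.   ] w 0.0108 F [-5.8  1.6 10.3]
{'y': 0.0117, 'z': -0.0055, 'rx': 0.004}
--
{'y': 0.0124, 'z': -0.0037}
--
{'y': 0.0126, 'z': -0.0029}
--
{'y': 0.0127, 'z': -0.0021}
--
{'y': 0.0129, 'z': -0.0014}
--
{'y': 0.0129, 'z': -0.0006}
--
{'y': 0.0129, 'z': 0.0002}
--
{'y': 0.0129, 'z': 0.001}
--
{'y': 0.0128, 'z': 0.0018}
--
```

>>> play_rows:
  commands:
    - {"grip": 1, "x": 0, "y": 0.012, "z": -0.0055, "rx": 0, "ry": 0, "rz": 0}
    - {"grip": 1, "x": 0, "y": 0.0124, "z": -0.0037, "rx": 0, "ry": 0, "rz": 0}
    - {"grip": 1, "x": 0, "y": 0.0126, "z": -0.0029, "rx": 0, "ry": 0, "rz": 0}
    - {"grip": 1, "x": 0, "y": 0.0127, "z": -0.0021, "rx": 0, "ry": 0, "rz": 0}
    - {"grip": 1, "x": 0, "y": 0.0129, "z": -0.0014, "rx": 0, "ry": 0, "rz": 0}
    - {"grip": 1, "x": 0, "y": 0.0129, "z": -0.0006, "rx": 0, "ry": 0, "rz": 0}
    - {"grip": 1, "x": 0, "y": 0.0129, "z": 0, "rx": 0, "ry": 0, "rz": 0}
    - {"grip": 1, "x": 0, "y": 0.0125, "z": 0.001, "rx": 0, "ry": 0, "rz": 0}

```text
time_s: 17.58
position: [0.6826, 0.0698, 0.2897]
tool_rot: [[0.0, 1.0, 0.002], [1.0, -0.0, 0.0], [0.0, 0.002, -1.0]]
ft_force: [-1.1, 2.4, 0.1]
grip_width: 0.0112
```

```bash
python3 -c "
from lid import *
st()"
```

```text
[0.6826 0.0698 0.2897] t 17.57 F [-1.1  2.4  0.1] w 0.0112 r 0.21 a 1.681
```

>>> play_rows:
  commands:
    - {"grip": 1, "x": 0, "y": 0.006, "z": 0.001, "rx": 0, "ry": 0, "rz": 0}
    - {"grip": 1, "x": 0, "y": 0, "z": 0, "rx": 0, "ry": 0, "rz": 0}
    - {"grip": 0, "x": 0, "y": 0, "z": 0, "rx": 0, "ry": 0, "rz": 0}
    - {"grip": 0, "x": 0, "y": 0, "z": 0, "rx": 0, "ry": 0, "rz": 0}
    - {"grip": 0, "x": 0, "y": 0, "z": 0, "rx": 0, "ry": 0, "rz": 0}
    - {"grip": 0, "x": 0, "y": 0, "z": -0.02, "rx": 0, "ry": 0, "rz": 0}
    - {"grip": 0, "x": 0, "y": 0, "z": -0.03, "rx": 0, "ry": 0, "rz": 0}

```text
time_s: 18.45
position: [0.6881, 0.0692, 0.3363]
tool_rot: [[0.001, 1.0, -0.002], [1.0, -0.001, 0.0], [0.0, -0.002, -1.0]]
ft_force: [-0.3, 0.2, 0.6]
grip_width: 0.0423
```

```bash
python3 -c "
from lid import *
st()
im=shot('scene'); cv2.imwrite('pics/s7.png',cv2.resize(im['color'][20:260,180:440],None,fx=2.5,fy=2.5))
P=cloud(shot('top')); z=P[...,2]
m=(z>.27)&(z<.31)&(abs(P[...,1]-.07)<.06)&(P[...,0]>.55); print(m.sum(),np.median(P[m],0))
plan([((.54,.055,.345),R0,4),((.54,.055,.12),R0,6)])
"
```

```text
[0.6881 0.0692 0.3363] t 18.45 F [-0.3  0.2  0.6] w 0.0423 r 0.2569 a 1.682
207 [0.68917225 0.10774165 0.29729147]
at [0.6888 0.0692 0.3401] t 18.55 err_rot [ 0.006  0.001 -0.001] w 0.0431 F [-0.3  0.5 -0.2]
{'x': -0.0036, 'y': -0.0372, 'z': -0.0015, 'rx': 0.002}
{'x': -0.0036, 'y': -0.0372, 'z': -0.0014, 'rx': 0.002}
{'x': -0.0036, 'y': -0.0372, 'z': -0.0013, 'rx': 0.002}
{'x': -0.0036, 'y': -0.0372, 'z': -0.0013, 'rx': 0.002}
--
{'z': 0.0375}
{'z': 0.0375}
{'z': 0.0375}
{'z': 0.0375}
{'z': 0.0375}
{'z': 0.0375}
--
```

View pics/s7.png

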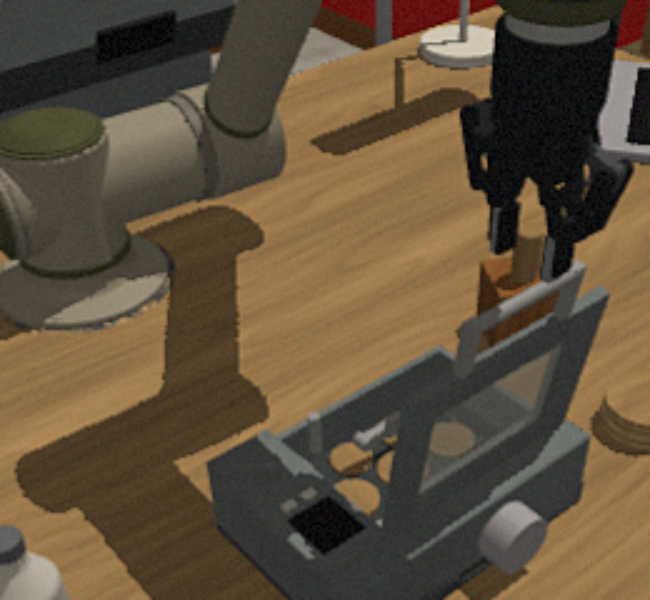

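The lid leans back by itself, and the stay lies in the tub. I'll move above the stay.

>>> play_rows:
  commands:
    - {"grip": 0, "x": -0.0036, "y": -0.037, "z": -0.002, "rx": 0.002, "ry": 0, "rz": 0}
    - {"grip": 0, "x": -0.0036, "y": -0.037, "z": 0, "rx": 0.002, "ry": 0, "rz": 0}
    - {"grip": 0, "x": -0.0036, "y": -0.037, "z": 0, "rx": 0, "ry": 0, "rz": 0}
    - {"grip": 0, "x": -0.0036, "y": -0.037, "z": 0, "rx": 0, "ry": 0, "rz": 0}
    - {"grip": 0, "x": 0, "y": 0, "z": 0.04, "rx": 0, "ry": 0, "rz": 0}
    - {"grip": 0, "x": 0, "y": 0, "z": 0.04, "rx": 0, "ry": 0, "rz": 0}
    - {"grip": 0, "x": 0, "y": 0, "z": 0.03, "rx": 0, "ry": 0, "rz": 0}
    - {"grip": 0, "x": 0, "y": 0, "z": 0, "rx": 0, "ry": 0, "rz": 0}

```text
time_s: 19.55
position: [0.5387, 0.0551, 0.2268]
tool_rot: [[0.001, 1.0, -0.009], [1.0, -0.001, 0.001], [0.001, -0.009, -1.0]]
ft_force: [0.5, 0.1, 0.1]
grip_width: 0.0424
```

```bash
python3 -c "
from lid import *
st()
im=shot('wrist','w8.png');P=cloud(im)
print(proj(im,[(.5396,.1554,.064),(.5396,.0554,.064),(.5396,.0334,.064)]))
z=P[...,2]
m=(z>.054)&(z<.08)&(abs(P[...,0]-.54)<.03)&(P[...,1]>.02)&(P[...,1]<.15)
for y in np.arange(.03,.15,.02):
    q=P[m&(abs(P[...,1]-y)<.01)]; print(round(y,2),len(q),np.round(np.median(q,0),4) if len(q) else '',np.ptp(q[:,0]) if len(q) else '')
"
```

```text
[0.5387 0.0551 0.2268] t 19.55 F [0.5 0.1 0.1] w 0.0424 r 0.1894 a 0.879
[[315.56970406  87.1752721 ]
 [315.47319817 187.26159067]
 [315.45255469 206.69394587]]
0.03 164 [0.5402 0.0347 0.0681] 0.015313242168507268
0.05 171 [0.5402 0.0499 0.0674] 0.015228381072648678
0.07 187 [0.5401 0.0703 0.0667] 0.009442600904618015
0.09 193 [0.5401 0.0902 0.0662] 0.009278030837672757
0.11 207 [0.5391 0.1102 0.0653] 0.00912772451826005
0.13 212 [0.5396 0.1305 0.0649] 0.008977616838946378
```

View pics/w8.png

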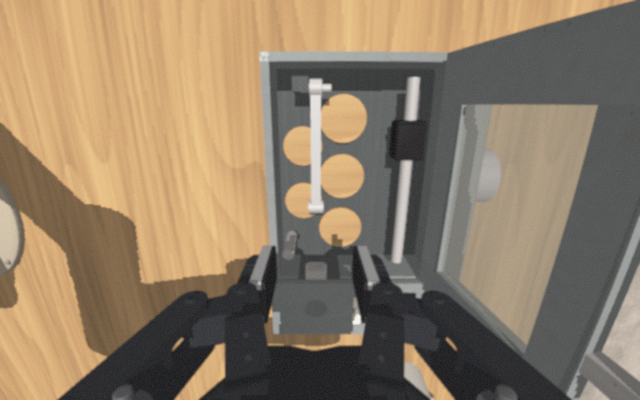

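The stay runs from (316,90) to (316,208) px, centred between the jaws. I'll go down and pinch it.

>>> play_rows:
  commands:
    - {"grip": 0, "x": 0, "y": 0.001, "z": 0.04, "rx": -0.009, "ry": 0, "rz": 0}
    - {"grip": 0, "x": 0, "y": 0, "z": 0.045, "rx": 0, "ry": 0, "rz": 0}
    - {"grip": 0, "x": 0, "y": 0, "z": 0.04, "rx": 0, "ry": 0, "rz": 0}
    - {"grip": 0, "x": 0, "y": 0, "z": 0.03, "rx": 0, "ry": 0, "rz": 0}
    - {"grip": 0, "x": 0, "y": 0, "z": 0.014, "rx": 0, "ry": 0, "rz": 0}
    - {"grip": 1, "x": 0, "y": 0, "z": 0, "rx": 0, "ry": 0, "rz": 0}
    - {"grip": 1, "x": 0, "y": 0, "z": 0, "rx": 0, "ry": 0, "rz": 0}
    - {"grip": 1, "x": 0, "y": 0, "z": 0, "rx": 0, "ry": 0, "rz": 0}
    - {"grip": 1, "x": 0, "y": 0, "z": 0, "rx": 0, "ry": 0, "rz": 0}
  squeeze: 30

```text
time_s: 20.72
position: [0.5391, 0.055, 0.0604]
tool_rot: [[0.0, 1.0, -0.0], [1.0, -0.0, -0.0], [-0.0, -0.0, -1.0]]
ft_force: [-9.7, -3.2, 0.3]
grip_width: 0.0092
```

```bash
python3 -c "
from lid import *
st()
pv=np.array([.54,.1554,.058]); r=.1
def pose(s,off=.005,k=.45):
    R=Ro.from_rotvec([-k*(s-.04),0,0]).as_matrix()@R0
    g=pv+r*np.array([0,-np.cos(s),np.sin(s)]); return (g+R@np.array([0,0,off]),R,1)
plan([pose(s) for s in np.linspace(.04,1.66,20)[1:]])
"
```

```text
[0.5391 0.055  0.0604] t 20.73 F [-9.7 -3.2  0.3] w 0.0092 r 0.1222 a -0.169
at [0.5391 0.055  0.0604] t 20.73 err_rot [-0.  0. -0.] w 0.0092 F [-9.7 -3.2  0.3]
{'x': 0.001, 'y': 0.0009, 'z': -0.005, 'ry': -0.038}
--
{'x': 0.0009, 'z': -0.0085, 'ry': -0.038}
--
{'x': 0.0013, 'z': -0.0084, 'ry': -0.038}
--
{'x': 0.0017, 'z': -0.0083, 'ry': -0.038}
--
{'x': 0.0021, 'z': -0.0082, 'ry': -0.038}
--
{'x': 0.0025, 'z': -0.0081, 'ry': -0.038}
--
{'x': 0.0028, 'z': -0.008, 'ry': -0.038}
--
{'x': 0.0032, 'z': -0.0078, 'ry': -0.038}
--
{'x': 0.0036, 'z': -0.0076, 'ry': -0.038}
--
{'x': 0.0039, 'z': -0.0075, 'ry': -0.038}
--
{'x': 0.0043, 'z': -0.0073, 'ry': -0.038}
--
{'x': 0.0046, 'z': -0.007, 'ry': -0.038}
--
{'x': 0.0049, 'z': -0.0068, 'ry': -0.038}
--
{'x': 0.0052, 'z': -0.0066, 'ry': -0.038}
--
{'x': 0.0056, 'z': -0.0063, 'ry': -0.038}
--
{'x': 0.0058, 'z': -0.006, 'ry': -0.038}
--
{'x': 0.0061, 'z': -0.0057, 'ry': -0.038}
--
{'x': 0.0064, 'z': -0.0054, 'ry': -0.038}
--
{'x': 0.0066, 'z': -0.0051, 'ry': -0.038}
--
```

>>> play_rows:
  commands:
    - {"grip": 1, "x": 0.0005, "y": -0.001, "z": -0.0085, "rx": 0, "ry": -0.038, "rz": 0}
    - {"grip": 1, "x": 0.0009, "y": 0, "z": -0.0085, "rx": 0, "ry": -0.038, "rz": 0}
    - {"grip": 1, "x": 0.0013, "y": 0, "z": -0.0084, "rx": 0, "ry": -0.038, "rz": 0}
    - {"grip": 1, "x": 0.0017, "y": 0, "z": -0.0083, "rx": 0, "ry": -0.038, "rz": 0}
    - {"grip": 1, "x": 0.0021, "y": 0, "z": -0.0082, "rx": 0, "ry": -0.038, "rz": 0}
    - {"grip": 1, "x": 0.0025, "y": 0, "z": -0.0081, "rx": 0, "ry": -0.038, "rz": 0}
    - {"grip": 1, "x": 0.0028, "y": 0, "z": -0.008, "rx": 0, "ry": -0.038, "rz": 0}
    - {"grip": 1, "x": 0.0032, "y": 0, "z": -0.0078, "rx": 0, "ry": -0.038, "rz": 0}

```text
time_s: 21.72
position: [0.5388, 0.0787, 0.1227]
tool_rot: [[0.002, 1.0, 0.002], [0.954, -0.002, -0.3], [-0.3, 0.002, -0.954]]
ft_force: [-4.3, 1.1, -6.9]
grip_width: 0.0092
```

```bash
python3 -c "
from lid import *
st()
im=shot('scene'); cv2.imwrite('pics/s9.png',cv2.resize(im['color'][20:260,180:440],None,fx=2.5,fy=2.5))
s=env.observe();R=np.array(s['tool_rot']);g=s['position']-.005*R[:,2];d=g-np.array([.54,.1554,.058]);print('g',g,np.hypot(d[1],d[2]),np.arctan2(d[2],-d[1]))
"
```

```text
[0.5388 0.0787 0.1227] t 21.73 F [-4.3  1.1 -6.9] w 0.0092 r 0.1278 a 0.333
g [0.53890363 0.0809454  0.12819287] 0.10232559388675146 0.7559437843568184
```

View pics/s9.png

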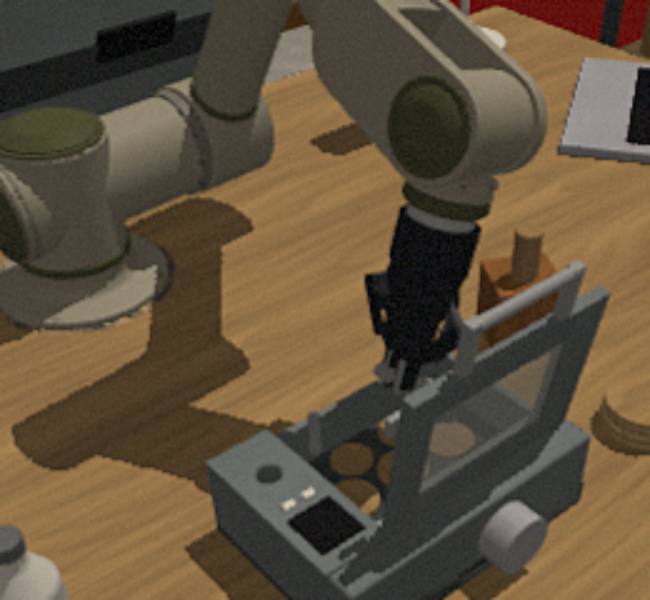

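The stay is following, now at about 0.76 rad. I'll plan the remainder from here.

```bash
python3 -c "
from lid import *
pv=np.array([.5388,.1554,.058]); r=.101
def pose(s,off=.005,k=.42):
    R=Ro.from_rotvec([-.305-k*(s-.756),0,0]).as_matrix()@R0
    g=pv+r*np.array([0,-np.cos(s),np.sin(s)]); return (g+R@np.array([0,0,off]),R,1)
plan([pose(s) for s in np.linspace(.756,1.67,12)[1:]])
"
```

```text
at [0.5389 0.0794 0.1234] t 21.77 err_rot [ 0.003  0.307 -0.001] w 0.0091 F [-6.2 -1.1 -2. ]
{'x': 0.005, 'z': -0.0068, 'rx': 0.003, 'ry': -0.033, 'rz': -0.002}
--
{'x': 0.0041, 'z': -0.0072, 'ry': -0.035}
--
{'x': 0.0045, 'z': -0.007, 'ry': -0.035}
--
{'x': 0.0048, 'z': -0.0067, 'ry': -0.035}
--
{'x': 0.0051, 'z': -0.0065, 'ry': -0.035}
--
{'x': 0.0054, 'z': -0.0062, 'ry': -0.035}
--
{'x': 0.0057, 'z': -0.006, 'ry': -0.035}
--
{'x': 0.006, 'z': -0.0057, 'ry': -0.035}
--
{'x': 0.0063, 'z': -0.0054, 'ry': -0.035}
--
{'x': 0.0065, 'z': -0.005, 'ry': -0.035}
--
{'x': 0.0068, 'z': -0.0047, 'ry': -0.035}
--
```

>>> play_rows:
  commands:
    - {"grip": 1, "x": 0.0045, "y": 0, "z": -0.007, "rx": 0, "ry": -0.035, "rz": 0}
    - {"grip": 1, "x": 0.0041, "y": 0, "z": -0.0072, "rx": 0, "ry": -0.035, "rz": 0}
    - {"grip": 1, "x": 0.0045, "y": 0, "z": -0.007, "rx": 0, "ry": -0.035, "rz": 0}
    - {"grip": 1, "x": 0.0048, "y": 0, "z": -0.0067, "rx": 0, "ry": -0.035, "rz": 0}
    - {"grip": 1, "x": 0.0051, "y": 0, "z": -0.0065, "rx": 0, "ry": -0.035, "rz": 0}
    - {"grip": 1, "x": 0.0054, "y": 0, "z": -0.0062, "rx": 0, "ry": -0.035, "rz": 0}
    - {"grip": 1, "x": 0.0057, "y": 0, "z": -0.006, "rx": 0, "ry": -0.035, "rz": 0}
    - {"grip": 1, "x": 0.006, "y": 0, "z": -0.0057, "rx": 0, "ry": -0.035, "rz": 0}
    - {"grip": 1, "x": 0.0063, "y": 0, "z": -0.0054, "rx": 0, "ry": -0.035, "rz": 0}
    - {"grip": 1, "x": 0.0065, "y": 0, "z": -0.005, "rx": 0, "ry": -0.035, "rz": 0}

```text
time_s: 23.02
position: [0.5388, 0.1519, 0.1556]
tool_rot: [[0.005, 1.0, 0.001], [0.792, -0.003, -0.611], [-0.611, 0.003, -0.792]]
ft_force: [-7.1, -3.1, -0.4]
grip_width: 0.0094
```

```bash
python3 -c "
from lid import *
st()
im=shot('scene'); cv2.imwrite('pics/s10.png',cv2.resize(im['color'][20:260,180:440],None,fx=2.5,fy=2.5))
s=env.observe();R=np.array(s['tool_rot']);g=s['position']-.005*R[:,2];d=g-np.array([.54,.1554,.058]);print('g',g,np.hypot(d[1],d[2]),np.arctan2(d[2],-d[1]))
"
```

```text
[0.5388 0.1519 0.1556] t 23.02 F [-7.1 -3.1 -0.4] w 0.0094 r 0.1419 a 0.553
g [0.5388053  0.15591573 0.15949699] 0.10149829697221766 1.575877519575893
```

View pics/s10.png

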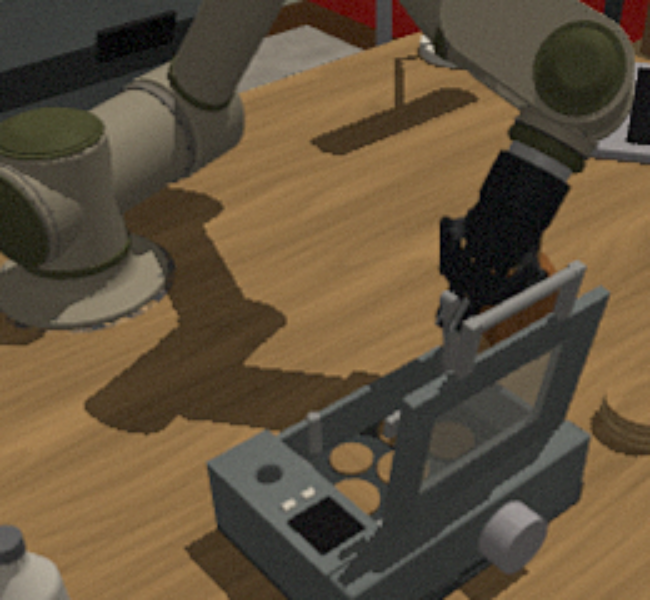

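>>> play_rows:
  commands:
    - {"grip": 1, "x": 0.0035, "y": 0, "z": -0.0023, "rx": 0, "ry": 0, "rz": 0}
    - {"grip": 1, "x": 0.003, "y": 0, "z": -0.0023, "rx": 0, "ry": 0, "rz": 0}
    - {"grip": 1, "x": 0.0015, "y": 0, "z": -0.001, "rx": 0, "ry": 0, "rz": 0}
    - {"grip": 1, "x": 0, "y": 0, "z": 0, "rx": 0, "ry": 0, "rz": 0}

```text
time_s: 23.58
position: [0.5388, 0.1618, 0.155]
tool_rot: [[0.004, 1.0, 0.001], [0.793, -0.003, -0.609], [-0.609, 0.003, -0.793]]
ft_force: [-7.5, -2.0, -0.0]
grip_width: 0.0092
```

```bash
python3 -c "
from lid import *
s=env.observe();R=np.array(s['tool_rot']);g=s['position']-.005*R[:,2];d=g-np.array([.54,.1554,.058]);print(s['ft_force'],'g',g,np.hypot(d[1],d[2]),np.arctan2(d[2],-d[1]))
"
```

```text
[-7.48476576 -1.96621886 -0.01537708] g [0.5388228  0.16484275 0.15895399] 0.10139464084468966 1.66406013685807
```

>>> play_rows:
  commands:
    - {"grip": 1, "x": 0.0016, "y": 0, "z": -0.001, "rx": 0, "ry": 0, "rz": 0}
    - {"grip": 1, "x": 0, "y": 0, "z": 0, "rx": 0, "ry": 0, "rz": 0}

```text
time_s: 23.82
position: [0.5388, 0.1636, 0.1548]
tool_rot: [[0.004, 1.0, 0.001], [0.793, -0.003, -0.61], [-0.61, 0.003, -0.793]]
ft_force: [-8.3, -2.1, 0.0]
grip_width: 0.0091
```

>>> play_rows:
  commands:
    - {"grip": 0.2, "x": 0, "y": 0, "z": 0, "rx": 0, "ry": 0, "rz": 0}
    - {"grip": 0, "x": 0, "y": 0, "z": 0, "rx": 0, "ry": 0, "rz": 0}
    - {"grip": 0, "x": 0, "y": 0, "z": 0, "rx": 0, "ry": 0, "rz": 0}
    - {"grip": 0, "x": 0, "y": 0, "z": -0.02, "rx": 0, "ry": 0, "rz": 0}
    - {"grip": 0, "x": 0, "y": 0, "z": -0.04, "rx": 0, "ry": 0, "rz": 0}
    - {"grip": 0, "x": 0, "y": 0, "z": -0.04, "rx": 0, "ry": 0, "rz": 0}
    - {"grip": 0, "x": 0, "y": 0, "z": -0.04, "rx": 0, "ry": 0, "rz": 0}

```text
time_s: 24.7
position: [0.5395, 0.2498, 0.2661]
tool_rot: [[0.004, 1.0, 0.004], [0.794, -0.001, -0.608], [-0.608, 0.006, -0.794]]
ft_force: [0.7, 0.1, -0.7]
grip_width: 0.0429
```

```bash
python3 -c "
from lid import *
st()
im=shot('scene'); cv2.imwrite('pics/s11.png',cv2.resize(im['color'][20:260,180:440],None,fx=2.5,fy=2.5))
im=shot('wrist','w11.png')
P=cloud(im)
for z0 in (.1,.12,.14,.16,.18):
    m=(abs(P[...,2]-z0)<.01)&(abs(P[...,0]-.54)<.02)&(abs(P[...,1]-.157)<.025); print(z0,m.sum(),np.median(P[m],0).round(4))
plan([((.60,.10,.36),R0,7),((.6885,.0695,.34),R0,4)])
"
```

```text
[0.5395 0.2498 0.2661] t 24.7 F [ 0.7  0.1 -0.7] w 0.0429 r 0.2207 a 0.995
0.1 116 [0.5395 0.1622 0.1005]
0.12 134 [0.5394 0.1628 0.1207]
0.14 147 [0.5393 0.1633 0.1403]
0.16 157 [0.5401 0.1637 0.1603]
0.18 302 [0.54   0.1639 0.1827]
at [0.5401 0.2512 0.2682] t 24.8 err_rot [ 0.012  0.651 -0.003] w 0.0429 F [-0.7  0.2  0.1]
{'x': -0.0251, 'y': 0.0087, 'z': 0.0027, 'rx': 0.002, 'ry': 0.093}
{'x': -0.0252, 'y': 0.0087, 'z': 0.0004, 'rx': 0.002, 'ry': 0.093}
{'x': -0.0252, 'y': 0.0087, 'z': -0.002, 'rx': 0.002, 'ry': 0.093}
{'x': -0.0249, 'y': 0.0087, 'z': -0.0043, 'rx': 0.002, 'ry': 0.093}
{'x': -0.0244, 'y': 0.0086, 'z': -0.0066, 'rx': 0.002, 'ry': 0.093}
{'x': -0.0236, 'y': 0.0086, 'z': -0.0089, 'rx': 0.002, 'ry': 0.093}
{'x': -0.0227, 'y': 0.0086, 'z': -0.011, 'rx': 0.002, 'ry': 0.093}
--
{'x': -0.0076, 'y': 0.0221, 'z': 0.005}
{'x': -0.0076, 'y': 0.0221, 'z': 0.005}
{'x': -0.0076, 'y': 0.0221, 'z': 0.005}
{'x': -0.0076, 'y': 0.0221, 'z': 0.005}
--
```

View pics/s11.png

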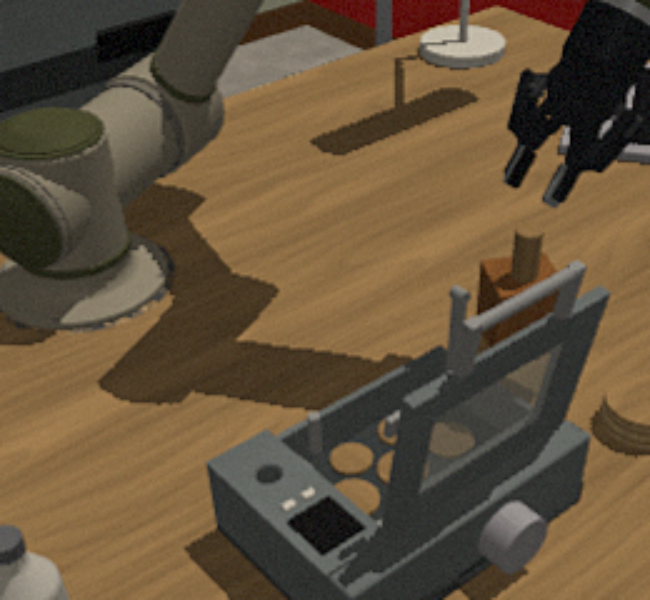

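View pics/w11.png

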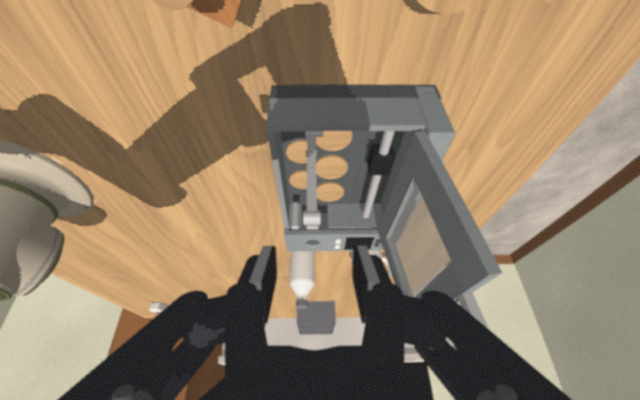

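The stay is upright, near 1.6 rad. Next I'll go back to the lid handle from above.

>>> play_rows:
  commands:
    - {"grip": 0, "x": -0.025, "y": 0.0087, "z": 0.0027, "rx": 0.002, "ry": 0.093, "rz": 0}
    - {"grip": 0, "x": -0.025, "y": 0.0087, "z": 0, "rx": 0.002, "ry": 0.093, "rz": 0}
    - {"grip": 0, "x": -0.025, "y": 0.0087, "z": -0.002, "rx": 0.002, "ry": 0.093, "rz": 0}
    - {"grip": 0, "x": -0.025, "y": 0.0087, "z": -0.0043, "rx": 0.002, "ry": 0.093, "rz": 0}
    - {"grip": 0, "x": -0.0244, "y": 0.0086, "z": -0.0066, "rx": 0.002, "ry": 0.093, "rz": 0}
    - {"grip": 0, "x": -0.0236, "y": 0.0086, "z": -0.0089, "rx": 0.002, "ry": 0.093, "rz": 0}
    - {"grip": 0, "x": -0.0227, "y": 0.0086, "z": -0.011, "rx": 0, "ry": 0.093, "rz": 0}
    - {"grip": 0, "x": -0.0076, "y": 0.022, "z": 0.005, "rx": 0, "ry": 0, "rz": 0}
    - {"grip": 0, "x": -0.0076, "y": 0.022, "z": 0.005, "rx": 0, "ry": 0, "rz": 0}
    - {"grip": 0, "x": -0.0076, "y": 0.022, "z": 0.005, "rx": 0, "ry": 0, "rz": 0}
    - {"grip": 0, "x": -0.0076, "y": 0.022, "z": 0.005, "rx": 0, "ry": 0, "rz": 0}
    - {"grip": 0, "x": 0, "y": 0, "z": 0, "rx": 0, "ry": 0, "rz": 0}

```text
time_s: 26.3
position: [0.6881, 0.0664, 0.3339]
tool_rot: [[0.007, 1.0, -0.009], [1.0, -0.007, -0.003], [-0.003, -0.009, -1.0]]
ft_force: [-0.3, 0.5, -0.4]
grip_width: 0.0428
```

```bash
python3 -c "
from lid import *
plan([((.6888,.0697,.2885),R0,2)])
im=shot('wrist','w12.png')
P=cloud(im); z=P[...,2]
m=(z>.275)&(z<.31)&(abs(P[...,1]-.08)<.04)&(P[...,0]>.65)&(P[...,0]<.73); print(m.sum(),np.median(P[m],0))
P=cloud(shot('top')); z=P[...,2]
for a in ((.16,.2),):
  m=(z>.17)&(z<.205)&(abs(P[...,1]-.16)<.03)&(abs(P[...,0]-.54)<.02); print('tip',m.sum(),np.median(P[m],0))
"
```

```text
at [0.6881 0.0664 0.3339] t 26.3 err_rot [-0.009  0.003 -0.007] w 0.0428 F [-0.3  0.5 -0.4]
{'x': 0.0017, 'y': 0.0006, 'z': 0.0227, 'rx': -0.005, 'ry': 0.001, 'rz': -0.004}
{'x': 0.0017, 'y': 0.0005, 'z': 0.0227, 'rx': -0.005, 'ry': 0.001, 'rz': -0.004}
--
2223 [0.69109201 0.08454928 0.2988703 ]
tip 0 [nan nan nan]
  return _methods._mean(a, axis=axis, dtype=dtype,
  ret = um.true_divide(
```

View pics/w12.png

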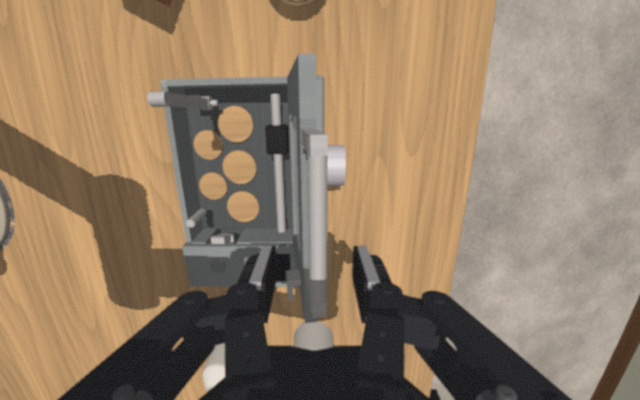

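>>> play_rows:
  commands:
    - {"grip": 0, "x": 0.0015, "y": 0.001, "z": 0.02, "rx": -0.009, "ry": 0.003, "rz": -0.007}
    - {"grip": 0, "x": 0.0015, "y": 0.001, "z": 0.02, "rx": 0, "ry": 0, "rz": 0}
    - {"grip": 0, "x": 0, "y": 0, "z": 0.005, "rx": 0, "ry": 0, "rz": 0}
    - {"grip": 1, "x": 0, "y": 0, "z": 0, "rx": 0, "ry": 0, "rz": 0}
    - {"grip": 1, "x": 0, "y": 0, "z": 0, "rx": 0, "ry": 0, "rz": 0}
    - {"grip": 1, "x": 0, "y": 0, "z": 0, "rx": 0, "ry": 0, "rz": 0}
    - {"grip": 1, "x": 0, "y": 0, "z": 0, "rx": 0, "ry": 0, "rz": 0}
  squeeze: 40

```text
time_s: 27.28
position: [0.6896, 0.0705, 0.2927]
tool_rot: [[-0.002, 1.0, 0.006], [1.0, 0.002, -0.0], [-0.0, 0.006, -1.0]]
ft_force: [0.2, 1.6, 5.8]
grip_width: 0.0102
```

```bash
python3 -c "
from lid import *
st()
H=np.array([.6596,.07,.086]); r=.2105
plan([((H[0]-r*np.cos(a),.0697,H[2]+r*np.sin(a)-.005),R0,1) for a in np.linspace(1.71,.80,19)[1:]])
"
```

```text
[0.6896 0.0705 0.2927] t 27.27 F [0.2 1.6 5.8] w 0.0102 r 0.2138 a 1.712
at [0.6896 0.0705 0.2927] t 27.27 err_rot [0.006 0.    0.002] w 0.0102 F [0.2 1.6 5.8]
{'x': -0.0008, 'y': -0.0114, 'z': 0.002, 'rx': 0.006, 'rz': 0.002}
--
{'y': -0.0106, 'z': -0.0007}
--
{'y': -0.0106}
--
{'y': -0.0106, 'z': 0.0004}
--
{'y': -0.0106, 'z': 0.0009}
--
{'y': -0.0105, 'z': 0.0015}
--
{'y': -0.0105, 'z': 0.002}
--
{'y': -0.0103, 'z': 0.0025}
--
{'y': -0.0102, 'z': 0.003}
--
{'y': -0.01, 'z': 0.0036}
--
{'y': -0.0098, 'z': 0.0041}
--
{'y': -0.0096, 'z': 0.0046}
--
{'y': -0.0094, 'z': 0.005}
--
{'y': -0.0091, 'z': 0.0055}
--
{'y': -0.0088, 'z': 0.006}
--
{'y': -0.0085, 'z': 0.0064}
--
{'y': -0.0082, 'z': 0.0068}
--
{'y': -0.0078, 'z': 0.0072}
--
```

>>> play_rows:
  commands:
    - {"grip": 1, "x": 0, "y": -0.0106, "z": -0.0012, "rx": 0, "ry": 0, "rz": 0}
    - {"grip": 1, "x": 0, "y": -0.0106, "z": -0.0007, "rx": 0, "ry": 0, "rz": 0}
    - {"grip": 1, "x": 0, "y": -0.0106, "z": 0, "rx": 0, "ry": 0, "rz": 0}
    - {"grip": 1, "x": 0, "y": -0.0106, "z": 0.0004, "rx": 0, "ry": 0, "rz": 0}
    - {"grip": 1, "x": 0, "y": -0.0106, "z": 0.0009, "rx": 0, "ry": 0, "rz": 0}
    - {"grip": 1, "x": 0, "y": -0.0105, "z": 0.0015, "rx": 0, "ry": 0, "rz": 0}
    - {"grip": 1, "x": 0, "y": -0.0105, "z": 0.002, "rx": 0, "ry": 0, "rz": 0}
    - {"grip": 1, "x": 0, "y": -0.0103, "z": 0.0025, "rx": 0, "ry": 0, "rz": 0}

```text
time_s: 28.28
position: [0.605, 0.0704, 0.286]
tool_rot: [[-0.002, 1.0, 0.004], [1.0, 0.002, 0.0], [0.0, 0.004, -1.0]]
ft_force: [1.5, 0.3, -0.0]
grip_width: 0.0107
```

```bash
python3 -c "
from lid import *
st()"
```

```text
[0.605  0.0704 0.286 ] t 28.27 F [ 1.5  0.3 -0. ] w 0.0107 r 0.2121 a 1.31
```

>>> play_rows:
  commands:
    - {"grip": 1, "x": 0, "y": -0.0102, "z": 0.003, "rx": 0, "ry": 0, "rz": 0}
    - {"grip": 1, "x": 0, "y": -0.01, "z": 0.0036, "rx": 0, "ry": 0, "rz": 0}
    - {"grip": 1, "x": 0, "y": -0.0098, "z": 0.0041, "rx": 0, "ry": 0, "rz": 0}
    - {"grip": 1, "x": 0, "y": -0.0096, "z": 0.0046, "rx": 0, "ry": 0, "rz": 0}
    - {"grip": 1, "x": 0, "y": -0.0094, "z": 0.005, "rx": 0, "ry": 0, "rz": 0}
    - {"grip": 1, "x": 0, "y": -0.0091, "z": 0.0055, "rx": 0, "ry": 0, "rz": 0}
    - {"grip": 1, "x": 0, "y": -0.0088, "z": 0.006, "rx": 0, "ry": 0, "rz": 0}
    - {"grip": 1, "x": 0, "y": -0.0085, "z": 0.0064, "rx": 0, "ry": 0, "rz": 0}

```text
time_s: 29.28
position: [0.5291, 0.0702, 0.2468]
tool_rot: [[-0.002, 1.0, 0.003], [1.0, 0.002, 0.0], [0.0, 0.003, -1.0]]
ft_force: [-1.1, 0.3, 1.9]
grip_width: 0.0105
```

```bash
python3 -c "
from lid import *
st()
im=shot('scene'); cv2.imwrite('pics/s13.png',cv2.resize(im['color'][20:260,180:440],None,fx=2.5,fy=2.5))"
```

```text
[0.5291 0.0702 0.2468] t 29.27 F [-1.1  0.3  1.9] w 0.0105 r 0.211 a 0.904
```

View pics/s13.png

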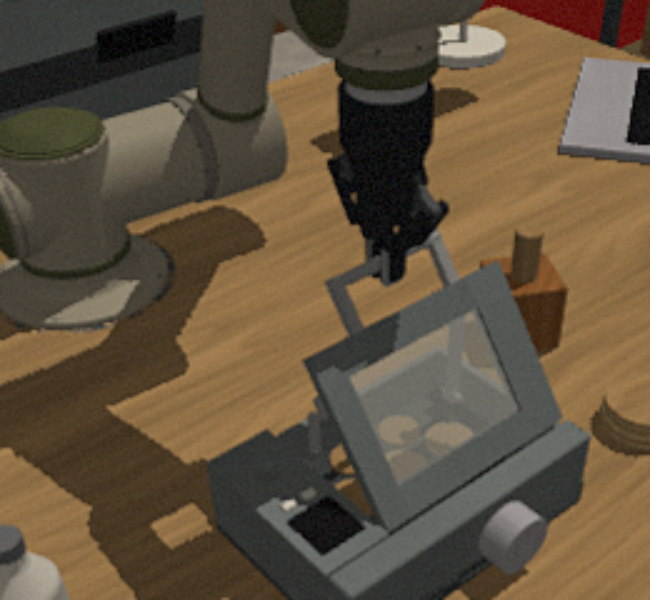

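>>> play_rows:
  commands:
    - {"grip": 1, "x": 0, "y": -0.0082, "z": 0.0066, "rx": 0, "ry": 0, "rz": 0}
    - {"grip": 1, "x": 0, "y": -0.005, "z": 0.0045, "rx": 0, "ry": 0, "rz": 0}
    - {"grip": 1, "x": 0, "y": 0, "z": 0, "rx": 0, "ry": 0, "rz": 0}

```text
time_s: 29.7
position: [0.516, 0.0702, 0.2357]
tool_rot: [[-0.002, 1.0, 0.001], [1.0, 0.002, 0.0], [0.0, 0.001, -1.0]]
ft_force: [-1.4, 1.6, 0.9]
grip_width: 0.0101
```

```bash
python3 -c "
from lid import *
st()"
```

```text
[0.516  0.0702 0.2357] t 29.7 F [-1.4  1.6  0.9] w 0.0101 r 0.2111 a 0.823
```

>>> play_rows:
  commands:
    - {"grip": 1, "x": 0, "y": -0.0022, "z": 0.0024, "rx": 0, "ry": 0, "rz": 0}
    - {"grip": 1, "x": 0, "y": -0.0022, "z": 0.0024, "rx": 0, "ry": 0, "rz": 0}
    - {"grip": 1, "x": 0, "y": -0.0015, "z": 0.0018, "rx": 0, "ry": 0, "rz": 0}
    - {"grip": 1, "x": 0, "y": 0, "z": 0, "rx": 0, "ry": 0, "rz": 0}

```text
time_s: 30.2
position: [0.5101, 0.0702, 0.2299]
tool_rot: [[-0.002, 1.0, 0.002], [1.0, 0.002, -0.0], [-0.0, 0.002, -1.0]]
ft_force: [-6.5, 0.7, 7.2]
grip_width: 0.0102
```

```bash
python3 -c "
from lid import *
st()
im=shot('scene'); cv2.imwrite('pics/s14.png',cv2.resize(im['color'][60:240,250:440],None,fx=3.3,fy=3.3))"
```

```text
[0.5101 0.0702 0.2299] t 30.2 F [-6.5  0.7  7.2] w 0.0102 r 0.2109 a 0.783
```

View pics/s14.png

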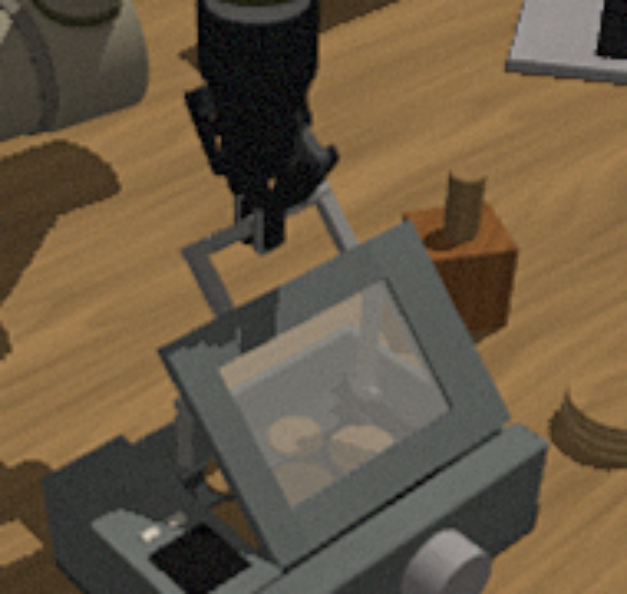

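The lid now bears on the stay: the reaction rises at about 0.78 rad. I'll release it and lift away.

>>> play_rows:
  commands:
    - {"grip": 0.5, "x": 0, "y": 0, "z": 0, "rx": 0, "ry": 0, "rz": 0}
    - {"grip": 0.1, "x": 0, "y": 0, "z": 0, "rx": 0, "ry": 0, "rz": 0}
    - {"grip": 0, "x": 0, "y": 0, "z": 0, "rx": 0, "ry": 0, "rz": 0}
    - {"grip": 0, "x": 0, "y": 0, "z": 0, "rx": 0, "ry": 0, "rz": 0}
    - {"grip": 0, "x": 0, "y": 0, "z": -0.015, "rx": 0, "ry": 0, "rz": 0}
    - {"grip": 0, "x": 0, "y": 0, "z": -0.03, "rx": 0, "ry": 0, "rz": 0}
    - {"grip": 0, "x": 0, "y": 0, "z": -0.04, "rx": 0, "ry": 0, "rz": 0}
    - {"grip": 0, "x": 0, "y": -0.03, "z": -0.03, "rx": 0, "ry": 0, "rz": 0}
    - {"grip": 0, "x": 0, "y": -0.03, "z": 0, "rx": 0, "ry": 0, "rz": 0}
    - {"grip": 0, "x": 0, "y": 0, "z": 0, "rx": 0, "ry": 0, "rz": 0}

```text
time_s: 31.5
position: [0.4492, 0.0702, 0.3452]
tool_rot: [[-0.002, 1.0, 0.004], [1.0, 0.002, -0.0], [-0.0, 0.004, -1.0]]
ft_force: [0.6, 0.3, -0.1]
grip_width: 0.0427
```

```bash
python3 -c "
from lid import *
st()
im=shot('scene'); cv2.imwrite('pics/s15.png',cv2.resize(im['color'][60:240,250:440],None,fx=3.3,fy=3.3))
P=cloud(im)
m=(P[...,2]>.21)&(P[...,2]<.26)&(abs(P[...,0]-.51)<.03)&(abs(P[...,1]-.07)<.045); q=np.median(P[m],0); print(m.sum(),q,'a~',np.arctan2(q[2]-.006-.086,.6596-q[0]))
n=(P[...,1]>-.035)&(P[...,1]<.17)&(P[...,0]>.55)&(P[...,0]<.64)&(P[...,2]>.13)&(P[...,2]<.21)
Q=P[n]; f=np.polyfit(Q[:,0],Q[:,2],1); print(n.sum(),'lid slope a',-np.arctan(f[0]))
P=cloud(shot('top'));g=(P[...,2]>.13)&(P[...,2]<.155)&(abs(P[...,0]-.462)<.04)&(abs(P[...,1]-.345)<.04); print('dowel',g.sum(),P[g].mean(0) if g.any() else '')
"
```

```text
[0.4492 0.0702 0.3452] t 31.5 F [ 0.6  0.3 -0.1] w 0.0427 r 0.3377 a 0.898
178 [0.51247807 0.06783064 0.23677806] a~ 0.777368627425927
3314 lid slope a 0.7934243008396431
dowel 197 [0.46424822 0.34245245 0.1429399 ]
```

View pics/s15.png

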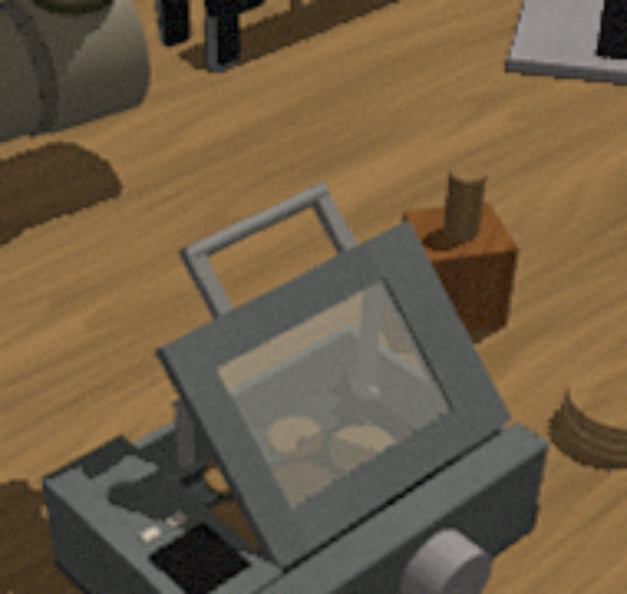

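The lid rests on the stay at about 0.78 rad, the dowel is home in its stand, and the gripper is clear. I'll hand in the job.

```bash
python3 -c "
from h import *
print(order.close_job())"
```

```text
the job is handed in; nothing more can be done
None
```

The job is finished and handed in at about 31.6 s; no verdict was reported.

I pushed the dowel through the hole, about 7.5 N on the catch, until the lid popped, then put it back in its stand. I swung the lid back until it leaned by itself, raised the stay, lowered the lid onto its tip and let go.

My last checks showed:
- **Lid:** it rests on the stay at 0.777 rad measured at the handle, 0.793 rad by the slope of the lid. Both are within the 0.70–0.84 rad limits.
- **Stay:** it stood at about 1.6 rad from the depth points, measured before I lowered the lid. I felt no clear stop force at the end of its travel, so I can't confirm it is fully on its stop.
- **Dowel:** it stands in its stand with the top of the grip at 143–144 mm. The grip's top is about 3 mm from the stand's axis.
- **Robot:** the gripper is clear of everything, with a force reading near zero.
- **Bystanders:** I did not measure the bottle, mug and discs again at the end, but the arm never worked near them.

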